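Sort the spice tins by tag and secure the case

TASK

Sort the three spice tins standing in the sloping rack by the white tag on their lids: the two with a round disc tag go into the two nests of the wooden case, one in each, and the one with a narrow bar tag goes into the nest of the small green reject tray, all standing upright flat on the nest floors. When all three are in place, shut the case's lid fully, and only then turn the turnbutton on the case's front so that its nose lies square across the lid. Leave everything else where it stands, including the shaker in the rack.

Things in the scene. Friction and masses are not known exactly. Their poses are not given: they have to be found in the camera images.
- tin_disc_a: Spice tin: steel, diameter 50, height 52, the top 12 a dark lid of the same diameter; on it a flat white tag 3 thick: a DISC, diameter 36 (keep). 100 to 200 g. Origin: centre of the underside; z runs up its own axis. It starts in any slot of the rack, its axis leaning 28 degrees from vertical to the rack's -x, away from the robot.
- tin_disc_b: Spice tin: steel, diameter 50, height 52, the top 12 a dark lid of the same diameter; on it a flat white tag 3 thick: a DISC, diameter 36 (keep; the same as the other). 100 to 200 g. Origin: centre of the underside; z runs up its own axis. It starts in any slot of the rack, its axis leaning 28 degrees from vertical to the rack's -x, away from the robot.
- tin_bar: Spice tin: steel, diameter 50, height 52, the top 12 a dark lid of the same diameter; on it a flat white tag 3 thick: a narrow BAR, 12 x 44 (reject). 100 to 200 g. Origin: centre of the underside; z runs up its own axis. It starts in any slot of the rack, its axis leaning 28 degrees from vertical to the rack's -x, away from the robot.
- rack: Sloping wooden spice rack, fixed, 268 wide (y). Origin: centre of the underside, on the table; +x points to its high side, roughly towards the robot. Four slots side by side (see rack_mid) hold three tins and the shaker, only about 14 apart; a tin's low (-x) and high (+x) sides are free above the lip.
- rack_mid (a point): Middle of the slope board's top face, 60 above rack's origin, axes as the rack. The board rises towards +x at 28 degrees. Slot centres at y = -96, -32, 32, 96 from here; there the tins' undersides are centred. Along the low side a lip 6 thick and 12 high (square to the board) almost touches the tins; fins 6 thick, 12 high between slots.
- case: Open plywood spice case, fixed, 147 (x) x 182 (y) x 72 high, walls and floor 6 thick; origin: centre of the underside, on the table; -x is its front, towards the robot. It has two nests side by side in it, a lid hinged on its far (+x) rim and, outside the middle of its front wall, a bracket 46 deep and 50 wide, 82 high, with the turnbutton.
- nest_left (a point): Centre of the floor of a square pocket, 62 x 62 inside, of ribs 4 thick and 8 high. z up, axes as the case: the case's left (+y) keep nest, 6 above the case's underside, 57.5 from the inner face of the front wall and 42 left of the middle.
- nest_right (a point): Centre of the floor of a square pocket, 62 x 62 inside, of ribs 4 thick and 8 high. z up, axes as the case: the case's right (-y) keep nest, mirror image of nest_left.
- lid_hinge (a point): Middle of the lid's hinge line, on the case's far rim (73.5 beyond the case's centre, 72 up); axes as the case, the hinge runs along y.
- lid (a joint): Lid angle (rad): 0 shut, pi/2 upright, up to 1.95. A flat plywood plate, 147 from hinge to free edge, 182 wide, 10 thick, underside through the hinge line (its top is 82 up when shut). Weighs 300 g; a stiff hinge (0.35 N m) holds it at any angle; 2 to 6 N at the free edge moves it. It starts upright or leaning back a little.
- lid_edge (a point): Middle of the lid's free edge, at mid thickness.
- button (a joint): Turnbutton angle (rad): 0 = nose points to the case's -y, along the front wall, clear of the lid (starts at 0 to 0.3); it turns counterclockwise seen from above, to a stop at 1.62; at pi/2 the nose points to the case's +x and lies across the lid's front edge. Stays where it is left (friction 0.04 N m).
- button_grip (a point): Point on the turnbutton's vertical axis (99.5 in front of the case's centre), 30 above the bracket's top: TCP height for a pinch from above. Steel: a flat blade 18 wide, its top 8 above the bracket, from 16 behind the axis to 48 ahead (the nose); on it a thumb wing 8 thick, 40 long, lying along the blade, centred on the axis, its top 34 above the bracket.
- tray: Reject tray, fixed: green enamel, 100 x 100, rim 14 high; origin: centre of the underside, on the table. One nest in its middle.
- nest_tray (a point): Centre of the floor of a square pocket, 62 x 62 inside, of ribs 4 thick and 8 high. z up, axes as the tray: the reject nest, 4 above the tray's underside.
- shaker: Bystander: amber glass spice shaker without tag in one slot of the rack, diameter 48, height 54, narrower at the top. Origin: centre of the underside.
- mug: Bystander: white mug, diameter 72, height 85, handle to its +y. Origin: centre of the underside. It and the tray stand one behind the other between rack and case; which is nearer varies.
- bottle: Bystander: amber bottle, diameter 64, height 230. Origin: centre of the underside.
- jam_jar: Bystander: jam jar with yellow cap, diameter 66, height 85. Origin: centre of the underside.
- tumbler: Bystander: glass tumbler, diameter 68, height 110. Origin: centre of the underside.
Not all that is in view belongs to the job. Leave any turquoise look-alike of the tin_bar alone.

How it is judged:
By the outcome, as a careful person would: the job done as asked, in the order asked, and still so for the second after the job is handed in, with the robot touching nothing.
It also fails if it takes over 72 s, if anything falls off the work surface, if the arm or the gripper's body presses on something with over 40 N, if the wrist force passes 120 N, or if a joint passes its speed limit or range.

ROBOT

A 7-joint arm with a two-finger parallel gripper is mounted at the origin on the work surface. World frame = base frame: x ahead of the robot, y to its left, z up, the work surface at z = 0. Lengths are in m, angles in rad, forces in N, time in s.
With the tool pointing down it reaches from about 0.425 to 1.025 m from the base axis. Payload 9.4 kg.
Tool frame: the origin (TCP) lies between the finger pads, 19 mm behind the fingertips; this is the grasp point; z points along the fingers, y is the line along which they close (so a half turn about z gives the same grasp; the last joint's range is limited). The gripper opens to 93 mm and grips with 3 to 60 N. Pads are 15 mm wide; open, the fingers measure 128 mm over their backs; the gripper's body (75 mm by 188 mm) begins 65 mm behind the grasp point.
Start: joints at [1.258, 0.599, -0.003, 1.599, 0.002, 0.943, -0.08], TCP at [0.169, -0.705, 0.237] pointing down, gripper open.
Joint ranges: [-2.57, 2.57], [-0.35, 1.97], [-1.29, 1.29], [0.11, 2.56], [-1.05, 4.19], [0.11, 1.86], [-2.63, 2.63]. Speed limits (rad/s): [2.22, 2.22, 3.01, 3.01, 3.14, 3.14, 3.14].

INTERFACE

Orientations are given as a unit quaternion [w, x, y, z].
In Python, from rig import bot gives the robot as it stands.
- The arm moves only by the shell command python3 -m creep 'ROWS' [OPENING] [FORCE]. ROWS is JSON, a list of rows, each an object of numbers: "tx", "ty", "tz": the shift along the tool's x, y, z in cm; "yaw": the turn about the tool's z in degrees. In form: [{"tx": .., "ty": .., "tz": .., "yaw": ..}, ...]. A call has 1 to 10 rows; each row is the pose to reach, as a shift and turn from the pose commanded when the call began, along the tool's axes at that moment; what a row does not reach only later rows make up. A row lasts 1/10 s, in which the tool goes at most 50 mm and 8.59 degrees, less where a joint would pass 70% of its speed; a pose out of reach is approached as far as the arm can. A call with a gripper value outside its range is refused whole. OPENING is the finger opening in cm, from 0 to 9.3, set as the call begins (- or left out, the last holds). The fingers move at their own pace and stop on an object; FORCE is the grip in N (left out, the last holds). Time passes only in rows, so rows that repeat a pose let the fingers close. It gives the time, the measured TCP pose, the force, the opening and the grip force at its end, in the units of the state.
- bot.observe(): the state, without advancing time (a new reading comes with each control period).
- bot.snapshot(name): name is "scene" or "top" or "wrist"; returns a dict with "image" (384x512x3 uint8, red, green, blue), "range_z" (384x512 float32, m along the optical axis (not along the pixel's ray), 0 where there is no reading), "intrinsics" (3x3 intrinsics, pixels), "k1" (the pictures are not rectified: a ray, as slopes to the right and down, at radius r is drawn at 1 + k1 r^2 times it, then the intrinsics apply), "R" (3x3) and "t" (3): a world point X has camera coordinates R X + t. Camera axes: x right, y down, z forward; pixel columns grow to the right and rows downward; lengths in m; the calibration is good to about 2 mm. A picture is of the moment at which its call begins.
- bot.job_done(): hands the job in; it is judged then, once.
The state is a dict: "time": time; "joint_pos": joint angles; "joint_velocities": joint speeds; "joint_efforts": joint torques, N m; "ee_pos": TCP position; "orientation": TCP orientation; "force": force on the tool from outside, world axes, zero at the start; "ft_torque": the same for the moment, N m; "grip_width": finger opening in m; "grasp_force": force on a finger pad.
Only numpy, scipy, OpenCV 4.12 (cv2) and the standard library are available. Lean on these libraries where they do the work, as an engineer would, in place of code of your own. Each camera call takes 0.05 s, during which the arm holds its last target. There are 200 camera calls.

## Working session

There is one attempt and no reset: what is moved stays moved. The work goes in short steps, Python scripts to look and compute and a shell command to move; the robot and the scene stay as the last step left them, time stands still between calls to the robot, and variables do not carry over. Pictures are saved under pics/ and viewed, at most 10 in all, crops included, and the job is handed in when it is done.

```bash
ls; mkdir -p pics; cat > h.py <<'E'
import numpy as np,cv2
from rig import bot
def save(s,n,crop=None,k=1):
    im=s["image"][...,::-1]
    if crop: a,b,c,d=crop; im=im[b:d,a:c]
    cv2.imwrite("pics/"+n+".png",cv2.resize(im,None,fx=k,fy=k,interpolation=cv2.INTER_CUBIC))
def cloud(s):
    K=np.array(s["intrinsics"]);h,w=s["range_z"].shape
    u,v=np.meshgrid(np.arange(w),np.arange(h))
    xd=(u-K[0,2])/K[0,0];yd=(v-K[1,2])/K[1,1];x,y=xd.copy(),yd.copy()
    for _ in range(20):
        f=1+s["k1"]*(x*x+y*y);x=xd/f;y=yd/f
    z=s["range_z"];P=np.stack([x*z,y*z,z],-1)
    return (P-np.array(s["t"]))@np.array(s["R"])
E
python3 - <<'E'
from h import *
import pickle
for n in("scene","top"):
    s=bot.snapshot(n);save(s,n+"0",k=1.5);pickle.dump(dict(s),open(n+"0.pkl","wb"));print(n,s["intrinsics"],s["k1"],s["R"],s["t"])
o=bot.observe();print(o)
E
```

```text
pics
scene [[453.33681708   0.         258.19667851]
 [  0.         453.33681708 188.75922085]
 [  0.           0.           1.        ]] -0.005024460475851253 [[ 0.83670801  0.54746606  0.01416376]
 [ 0.36820735 -0.54322066 -0.75454268]
 [-0.40539247  0.63654711 -0.65609811]] [-0.47972748 -0.0966787   1.58147839]
top [[459.46604077   0.         253.26949662]
 [  0.         459.46604077 191.83301266]
 [  0.           0.           1.        ]] -0.019198264399017444 [[-1.45239875e-02 -9.99888102e-01 -3.58278947e-03]
 [-9.82952154e-01  1.49346163e-02 -1.83253977e-01]
 [ 1.83286979e-01  8.60132162e-04 -9.83059074e-01]] [0.04834557 0.56424031 1.2631376 ]
{'time': 0.1, 'joint_pos': array([ 1.2582773 ,  0.60005574, -0.0025523 ,  1.60005922,  0.00180215,
        0.94289654, -0.07982118]), 'joint_velocities': array([-0.00113213, -0.00296895,  0.00080505, -0.00303416,  0.00066203,
        0.00050514, -0.00192738]), 'joint_efforts': array([ 5.40917434e-03, -7.66552305e+01,  1.50230605e+00, -2.52937943e+01,
       -5.23119466e-02,  1.36162149e-02,  8.05839909e-05]), 'ee_pos': array([ 0.16928403, -0.70453015,  0.23663517]), 'orientation': array([-6.92942359e-04,  9.93053770e-01,  1.17659291e-01, -1.46831318e-04]), 'force': array([ 0.20361163, -0.10472889, -0.26609875]), 'ft_torque': array([-0.02854092, -0.00143836,  0.01012498]), 'grasp_force': 0.0, 'grip_width': 0.09309518210365779}
```

View pics/scene0.png

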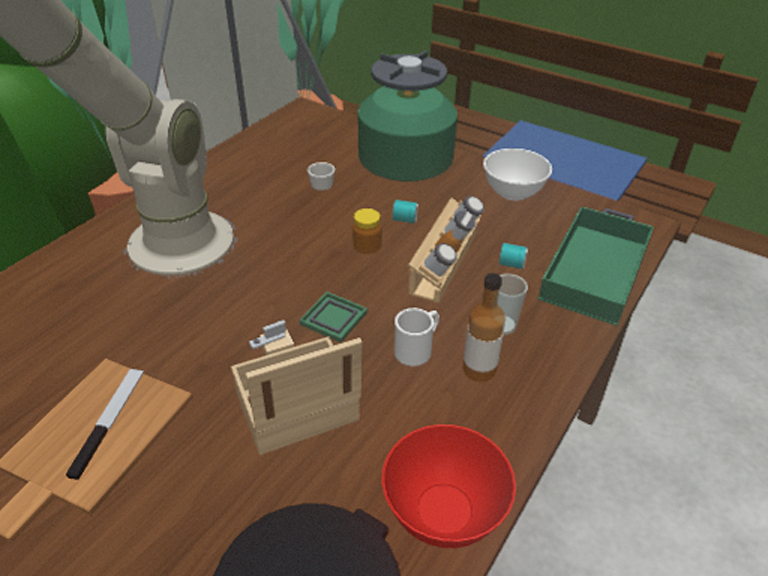

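View pics/top0.png

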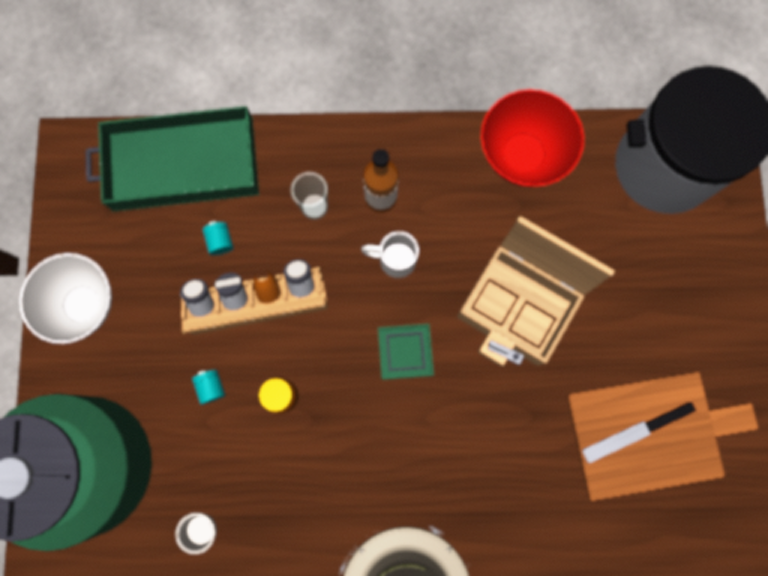

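The scene view shows the robot at left. The rack is at about (445,245), with the case at (295,395), tray at (333,315) and mug at (413,335).

In the top view the rack has four items:
- **(198,292):** tin with a disc-like tag
- **(231,285):** tin with a bar tag
- **(266,288):** amber shaker
- **(298,272):** tin with a disc tag

The turquoise look-alikes at (217,237) and (207,386) stay where they are. I'll check the tags in an enlarged crop and measure.

```bash
cat > m.py <<'E'
from h import *
import pickle
s=pickle.load(open("top0.pkl","rb"));P=cloud(s);im=s["image"].astype(int);ok=s["range_z"]>0
save(s,"rackcrop",(110,160,230,230),6)
v,u=np.mgrid[:384,:512]
def box(a,b,c,d): return (u>=a)&(u<c)&(v>=b)&(v<d)&ok
hsv=cv2.cvtColor(s["image"],cv2.COLOR_RGB2HSV).astype(int)
w=((hsv[...,1]<45)&(hsv[...,2]>185)&box(115,165,225,215)&(P[...,2]>.09)).astype(np.uint8)
n,l,st,c=cv2.connectedComponentsWithStats(w)
for i in range(1,n):
    if st[i,4]>12: q=P[l==i];print("tag",c[i],st[i,4],q.mean(0),np.median(q,0),q.std(0))
m=box(110,170,225,225)&(P[...,2]>.005);q=P[m]
for z in np.arange(.01,.13,.01):
    k=q[abs(q[:,2]-z)<.005]; print(round(z,3),len(k),k.min(0)[:2] if len(k) else"",k.max(0)[:2] if len(k) else "")
def rect(name,mm):
    q=P[mm];r=cv2.minAreaRect((q[:,:2]*1000).astype(np.float32));print(name,len(q),r,np.median(q[:,2]))
    return q
rect("tray",box(245,210,295,260)&(P[...,2]>.007)&(P[...,2]<.03))
rect("caserim",box(300,140,412,245)&(P[...,2]>.066)&(P[...,2]<.076))
rect("bracket",box(310,215,355,245)&(P[...,2]>.078)&(P[...,2]<.086))
q=rect("nestfloor",box(300,160,400,245)&(P[...,2]>.002)&(P[...,2]<.012)&(hsv[...,2]>140))
q=P[box(330,140,412,210)&(P[...,2]>.09)];print("lid",q.min(0),q.max(0));cc=q.mean(0);U,S,V=np.linalg.svd(q-cc,full_matrices=False);print(cc,V,S)
z=q[q[:,2]>q[:,2].max()-.006];print(z.mean(0))
for n_,b in dict(mug=(235,150,285,190),bottle=(235,95,270,142),tumbler=(190,110,222,148),jar=(170,250,200,278)).items():
    q=P[box(*b)&(P[...,2]>.02)];print(n_,q.min(0),q.max(0))
E
python3 m.py
```

```text
tag [197.20792079 179.07920792] 101 [0.59205403 0.19353513 0.110621  ] [0.59190383 0.19361603 0.11122511] [0.00831909 0.00868337 0.00466102]
tag [151.375      187.76785714] 56 [0.56974948 0.3193605  0.10987914] [0.5693766  0.31875253 0.11019742] [0.00386031 0.01217396 0.00313245]
tag [128.36 192.15] 100 [0.55835866 0.38210973 0.11061289] [0.55857742 0.38186104 0.11050379] [0.00821213 0.00867942 0.00476418]
0.01 416 [0.47916155 0.12669206] [0.64662185 0.46743107]
0.02 53 [0.48962206 0.14946863] [0.59942054 0.40128154]
0.03 62 [0.48862674 0.14572927] [0.59393446 0.40750234]
0.04 43 [0.4905998  0.14447739] [0.54132638 0.39721636]
0.05 59 [0.49503033 0.1526416 ] [0.60718217 0.36717735]
0.06 168 [0.51882143 0.14572464] [0.60638465 0.42050728]
0.07 436 [0.4835324  0.14487573] [0.59550558 0.41350816]
0.08 900 [0.48306373 0.14422541] [0.58716639 0.41062479]
0.09 252 [0.48725281 0.14664794] [0.61323373 0.4049796 ]
0.1 368 [0.5220729  0.16718015] [0.61267216 0.40451247]
0.11 520 [0.52869292 0.16713413] [0.60750747 0.40578478]
0.12 141 [0.5349381  0.17649442] [0.58808054 0.39524306]
tray 576 ((
[... 447 characters left out ...]
), (197.38375854492188, 283.50384521484375), 58.28585433959961) 0.0071694107632157165
lid [ 0.54397729 -0.34940349  0.0900663 ] [ 0.65466099 -0.19037301  0.22651216]
[ 0.59727129 -0.26866639  0.16778211] [[-0.53806765 -0.84289149 -0.0041407 ]
 [ 0.07493549 -0.0527276   0.99579339]
 [-0.8395641   0.53549393  0.0915335 ]] [2.04942178 1.61393092 0.07957271]
[ 0.60367907 -0.27023581  0.22219351]
mug [ 0.59550776 -0.03096174  0.02076261] [0.66814489 0.07432169 0.09145693]
bottle [0.72729006 0.00396777 0.02034447] [0.78441526 0.06770492 0.23769471]
tumbler [0.71216058 0.13870892 0.02056243] [0.77825986 0.2040892  0.11678763]
jar [0.33574016 0.1995611  0.0203722 ] [0.39768025 0.26099718 0.09314373]
```

View pics/rackcrop.png

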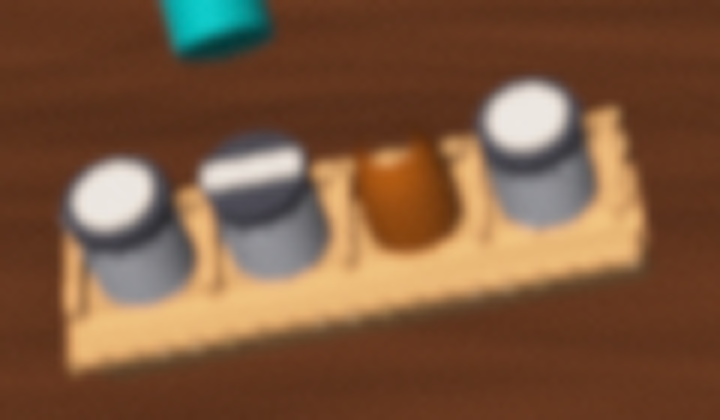

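The enlarged crop shows disc tags at (113,195) and (527,117) and the bar tag at (253,170). The turquoise one at (217,25) is outside the rack. So the slots, left to right in the image, are disc, bar, shaker, disc. Next I'll refine the rack, case and tray poses.

```bash
cat > m2.py <<'E'
from m import *
print("-----")
R=lambda a:np.array([[np.cos(a),np.sin(a)],[-np.sin(a),np.cos(a)]])  # rows = axes
# rack
A=np.array([.5920,.1936]);B=np.array([.5585,.3820]);e=(B-A)/np.linalg.norm(B-A);rx=np.array([-e[1],e[0]]);ry=-e
slots=[A-.0258*-rx, ]; print("rx",rx,np.degrees(np.arctan2(rx[1],rx[0])),"botA",A+.0258*rx,"botB",B+.0258*rx)
mid=(A+B)/2+.0258*rx
m=box(110,170,225,225)&(P[...,2]>.01);q=P[m];xy=(q[:,:2]-mid);X=xy@rx*1000;Y=xy@ry*1000
for lo in range(-60,70,6):
    k=(X>=lo)&(X<lo+6)&(abs(abs(Y)-64)<6); k2=(X>=lo)&(X<lo+6)&(abs(Y+96)<8)
    print(lo,"fin z",np.round(np.percentile(q[k,2],[10,50,90])*1000) if k.any() else "", "slot96", np.round(np.percentile(q[k2,2],[10,50,90])*1000) if k2.any() else "")
print("rack Y extent",np.percentile(Y[(X>10)],[0,1,99,100]))
# case
a=np.radians(-32.3);Rc=R(a)
for nm,zz,b in(("rim",(.068,.077),(300,140,412,245)),("brk",(.079,.087),(305,210,365,250))):
    mm=box(*b)&(P[...,2]>zz[0])&(P[...,2]<zz[1]);q=P[mm][:,:2]@Rc.T*1000
    for i in(0,1):
        h,ed=np.histogram(q[:,i],bins=np.arange(q[:,i].min()-1,q[:,i].max()+4,4));print(nm,"xy"[i],int(ed[0]),h.tolist())
for nm,r in(("green",(hsv[...,0]>60)&(hsv[...,0]<90)&(hsv[...,1]>80)),):
    mm=box(245,208,297,260)&r;mm=mm&(P[...,2]>.008);q=P[mm];print(len(q),cv2.minAreaRect((q[:,:2]*1000).astype(np.float32)))
    mm=box(245,208,297,260)&r;q=P[mm];print(len(q),cv2.minAreaRect((q[:,:2]*1000).astype(np.float32)),q.mean(0))
save(s,"casecrop",(245,140,415,260),4.5)
E
python3 m2.py | sed -n '/-----/,$p'
```

```text
-----
rx [-0.9845565  -0.17506711] -169.91743668729794 botA [0.56659844 0.18908327] botB [0.53309844 0.37748327]
-60 fin z  slot96 
-54 fin z  slot96 
-48 fin z  slot96 [ 96.  97. 100.]
-42 fin z  slot96 [102. 104. 107.]
-36 fin z [58. 60. 63.] slot96 [105. 108. 110.]
-30 fin z [55. 58. 63.] slot96 [107. 110. 112.]
-24 fin z [62. 65. 67.] slot96 [110. 112. 114.]
-18 fin z [57. 68. 71.] slot96 [114. 116. 118.]
-12 fin z [59. 69. 73.] slot96 [115. 117. 118.]
-6 fin z [62. 68. 77.] slot96 [111. 117. 120.]
0 fin z [65. 74. 80.] slot96 [ 98. 105. 111.]
6 fin z [68. 78. 82.] slot96 [ 90.  96. 102.]
12 fin z [71. 81. 84.] slot96 [75. 80. 87.]
18 fin z [71. 76. 82.] slot96 [72. 75. 78.]
24 fin z [72. 76. 78.] slot96 [73. 76. 78.]
30 fin z [77. 80. 81.] slot96 [78. 81. 83.]
36 fin z [17. 78. 84.] slot96 [14. 45. 84.]
42 fin z [77. 80. 89.] slot96 [78. 81. 86.]
48 fin z  slot96 
54 fin z  slot96 
60 fin z  slot96 
66 fin z  slot96 
rack Y extent [-134.56074387 -130.52398332  133.42590146  135.11330161]
rim x 446 [8, 1, 1, 1, 0, 1, 0, 1, 0, 0, 0, 20, 85, 36, 6, 5, 7, 7, 6, 9, 4, 7, 3, 7, 6, 4, 8, 5, 7, 6, 5, 4, 7, 5, 6, 4, 7, 5, 7, 5, 6, 6, 8, 7, 6, 5, 21, 87, 72, 3]
rim y -1 [49, 71, 7, 8, 11, 5, 11, 7, 7, 8, 6, 9, 7, 7, 7, 7, 6, 6, 7, 7, 7, 6, 6, 7, 7, 6, 8, 6, 6, 11, 8, 5, 7, 7, 6, 8, 9, 7, 8, 7, 7, 6, 9, 5, 39, 66]
brk x 446 [22, 24, 21, 17, 5, 4, 5, 7, 22, 26, 20, 21, 1]
brk y 42 [1, 1, 0, 1, 1, 1, 12, 13, 14, 15, 15, 14, 14, 13, 14, 15, 16, 20, 14, 0, 0, 0, 0, 0, 0, 0, 0, 0, 0, 1]
312 ((447.18853759765625, -6.454654693603516), (96.95085906982422, 96.79168701171875), 2.781336784362793)
1036 ((447.18853759765625, -6.454654693603516), (96.95085906982422, 96.79168701171875), 2.781336784362793) [ 0.44714038 -0.00638434  0.00684636]
```

View pics/casecrop.png

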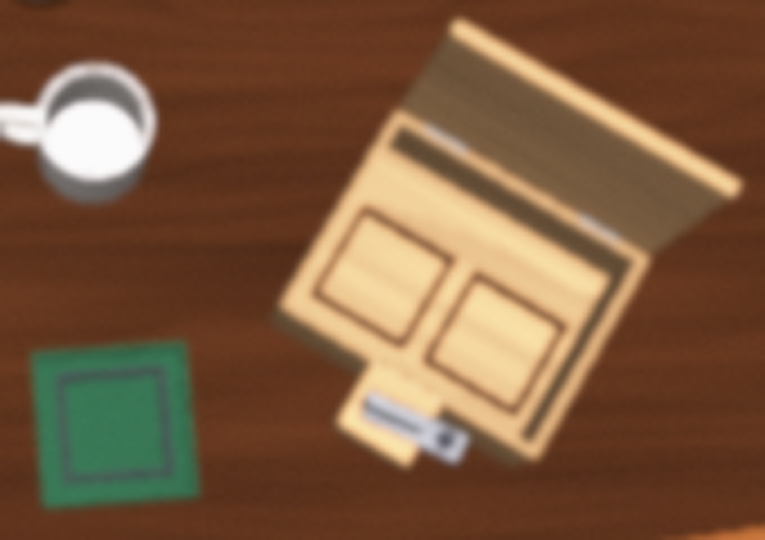

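The crop shows the left nest at about (384,278), the right nest at (497,343) and the tray nest at (115,425). The turnbutton nose points down-right, near (455,440), and the lid is upright. Next is a small navigation helper, then the first disc tin (right slot). The tool can only point down, so I'll close along the slope direction, straddling the tin's top low rim and its high wall.

```bash
cat > go.py <<'E'
import sys,numpy as np
from rig import bot
from scipy.spatial.transform import Rotation as Ro
# usage: go.py x y z psi(deg world angle of tool y)   (mm) -> shift in tool axes, cm
o=bot.observe();q=o["orientation"];M=Ro.from_quat([*q[1:],q[0]]).as_matrix();p=o["ee_pos"]
ps=np.degrees(np.arctan2(M[1,1],M[0,1]));print("t",round(o["time"],2),"pos",np.round(p*1000,1),"psi",round(ps,1),"F",np.round(o["force"],1),"w",round(o["grip_width"]*1000,1),"g",round(o["grasp_force"],1),"q7",round(o["joint_pos"][6],2))
if len(sys.argv)>1:
    x=np.array(sys.argv[1:4],float)/1000
    d=M.T@(x-p)*100;print("tx ty tz",np.round(d,2),"yaw",round((ps-float(sys.argv[4])+180)%360-180,1) if len(sys.argv)>4 else "")
E
python3 - <<'E'
import numpy as np
a=np.radians(-32.3);X=np.array([np.cos(a),np.sin(a)]);Y=np.array([-X[1],X[0]])
c=565*X+91.3*Y
for n,x,y in(("c",0,0),("nL",-10,42),("nR",-10,-42),("drL",-10,39),("drR",-10,-39),("btn",-99.5,0),("hinge",73.5,0)):print(n,np.round(c+x*X+y*Y,1))
from m import P,s
for n,u,v in(("nL",330.3,201.8),("nR",355.4,216.2)):print(n,P[int(round(v))-2:int(round(v))+3,int(round(u))-2:int(round(u))+3].mean((0,1)))
E
python3 go.py 581.4 191.7 190 10.1
```

```text
c [ 526.4 -224.7]
nL [ 540.3 -183.9]
nR [ 495.5 -254.9]
drL [ 538.7 -186.4]
drR [ 497.1 -252.4]
btn [ 442.3 -171.6]
hinge [ 588.5 -264. ]
tag [197.20792079 179.07920792] 101 [0.59205403 0.19353513 0.110621  ] [0.59190383 0.19361603 0.11122511] [0.00831909 0.00868337 0.00466102]
tag [151.375      187.76785714] 56 [0.56974948 0.3193605  0.10987914] [0.5693766  0.31875253 0.11019742] [0.00386031 0.01217396 0.00313245]
tag [128.36 192.15] 100 [0.55835866 0.38210973 0.11061289] [0.55857742 0.38186104 0.11050379] [0.00821213 0.00867942 0.00476418]
0.01 416 [0.47916155 0.12669206] [0.64662185 0.46743107]
0.02 53 [0.48962206 0.14946863] [0.59942054 0.40128154]
0.03 62 [0.48862674 0.14572927] [0.59393446 0.40750234]
0.04 43 [0.4905998  0.14447739] [0.54132638 0.39721636]
0.05 59 [0.49503033 0.1526416 ] [0.60718217 0.36717735]
0.06 168 [0.51882143 0.14572464] [0.60638465 0.42050728]
0.07 436 [0.4835324  0.14487573] [0.59550558 0.41350816]
0.08 900 [0.48306373 0.14422541] [0.58716639 0.41062479]
0.09 252 [0.48725281 0.14664794] [0.61323373 0.4049796 ]
0.1 368 [0.5220729  0.16718015] [0.61267216
[... 793 characters left out ...]
.53806765 -0.84289149 -0.0041407 ]
 [ 0.07493549 -0.0527276   0.99579339]
 [-0.8395641   0.53549393  0.0915335 ]] [2.04942178 1.61393092 0.07957271]
[ 0.60367907 -0.27023581  0.22219351]
mug [ 0.59550776 -0.03096174  0.02076261] [0.66814489 0.07432169 0.09145693]
bottle [0.72729006 0.00396777 0.02034447] [0.78441526 0.06770492 0.23769471]
tumbler [0.71216058 0.13870892 0.02056243] [0.77825986 0.2040892  0.11678763]
jar [0.33574016 0.1995611  0.0203722 ] [0.39768025 0.26099718 0.09314373]
nL [ 0.5394502  -0.1860034   0.00657412]
nR [ 0.49672527 -0.25758672  0.00648457]
t 0.1 pos [ 169.3 -704.5  236.6] psi -76.5 F [ 0.2 -0.1 -0.3] w 93.1 g 0.0 q7 -0.08
tx ty tz [ 61.01 -77.5    4.77] yaw -86.6
```

```bash
python3 -m creep '[{"tx":61,"ty":-77.5,"yaw":-86.6},{"tx":61,"ty":-77.5,"yaw":-86.6},{"tx":61,"ty":-77.5,"yaw":-86.6},{"tx":61,"ty":-77.5,"yaw":-86.6},{"tx":61,"ty":-77.5,"yaw":-86.6},{"tx":61,"ty":-77.5,"yaw":-86.6},{"tx":61,"ty":-77.5,"yaw":-86.6},{"tx":61,"ty":-77.5,"yaw":-86.6},{"tx":61,"ty":-77.5,"yaw":-86.6},{"tx":61,"ty":-77.5,"yaw":-86.6}]' 9.3 40; python3 go.py 581.4 191.7 190 10.1
```

```text
t 0.1 pos [ 169.3 -704.5  236.6] psi -76.5 F [ 0.2 -0.1 -0.3] w 93.1 g 0.0 q7 -0.08
tx ty tz [ 61.01 -77.5    4.77] yaw -86.6invalid input
```

```bash
python3 -m creep '[{"tx":30,"ty":-39,"tz":0,"yaw":-60},{"tx":30,"ty":-39,"tz":0,"yaw":-60},{"tx":30,"ty":-39,"tz":0,"yaw":-60},{"tx":30,"ty":-39,"tz":0,"yaw":-60},{"tx":30,"ty":-39,"tz":0,"yaw":-60},{"tx":30,"ty":-39,"tz":0,"yaw":-60},{"tx":30,"ty":-39,"tz":0,"yaw":-60},{"tx":30,"ty":-39,"tz":0,"yaw":-60},{"tx":30,"ty":-39,"tz":0,"yaw":-60},{"tx":30,"ty":-39,"tz":0,"yaw":-60}]' 9.3 40; python3 go.py 581.4 191.7 190 10.1
```

```text
time: 1.1
ee_pos: [0.3704, -0.2533, 0.2375]
orientation: [-0.0, 0.801, 0.599, 0.0]
force: [0.2, 0.5, 0.3]
grip_width: 0.0932
grasp_force: 0.0
t 1.1 pos [ 370.4 -253.3  237.5] psi -16.4 F [0.2 0.5 0.3] w 93.2 g 0.0 q7 -0.01
tx ty tz [48.65  7.64  4.75] yaw -26.5
```

```bash
python3 -m creep '[{"tx":48.6,"ty":7.6,"tz":0,"yaw":-26.5},{"tx":48.6,"ty":7.6,"tz":0,"yaw":-26.5},{"tx":48.6,"ty":7.6,"tz":0,"yaw":-26.5},{"tx":48.6,"ty":7.6,"tz":0,"yaw":-26.5},{"tx":48.6,"ty":7.6,"tz":0,"yaw":-26.5},{"tx":48.6,"ty":7.6,"tz":0,"yaw":-26.5},{"tx":48.6,"ty":7.6,"tz":0,"yaw":-26.5},{"tx":48.6,"ty":7.6,"tz":4.7,"yaw":-26.5},{"tx":48.6,"ty":7.6,"tz":4.7,"yaw":-26.5},{"tx":48.6,"ty":7.6,"tz":4.7,"yaw":-26.5}]' 9.3 40; python3 go.py 581.4 191.7 102 10.1
python3 - <<'E'
from h import *
s=bot.snapshot("wrist");save(s,"w1",k=1.4)
P=cloud(s);hsv=cv2.cvtColor(s["image"],cv2.COLOR_RGB2HSV)
w=((hsv[...,1]<45)&(hsv[...,2]>185)&(P[...,2]>.09)&(P[...,2]<.13)).astype(np.uint8)
n,l,st,c=cv2.connectedComponentsWithStats(w)
for i in range(1,n):
    if st[i,4]>60: print(c[i],st[i],np.median(P[l==i],0))
E
```

```text
time: 2.1
ee_pos: [0.5813, 0.1905, 0.1895]
orientation: [0.0, 0.643, 0.766, -0.0]
force: [1.3, -0.5, 0.5]
grip_width: 0.0932
grasp_force: 0.0
t 2.1 pos [581.3 190.5 189.5] psi 10.0 F [ 1.3 -0.5  0.5] w 93.2 g 0.0 q7 -0.59
tx ty tz [0.12 0.03 8.75] yaw -0.1
[274.23819302  25.9650924 ] [265   0  19  54 974] [0.56916836 0.31305571 0.10819575]
[226.58918919  16.57837838] [221   4  12  26 185] [0.53593145 0.31596652 0.09743939]
[231.84452297 194.01766784] [225 180  18  32 283] [0.55937964 0.19356534 0.09764371]
[272.45860247 205.74574281] [ 250  182   45   49 1703] [0.59022605 0.1925374  0.10856843]
[447.08812261 237.72796935] [418 225  67  39 261] [0.72317654 0.19485103 0.10941973]
```

View pics/w1.png

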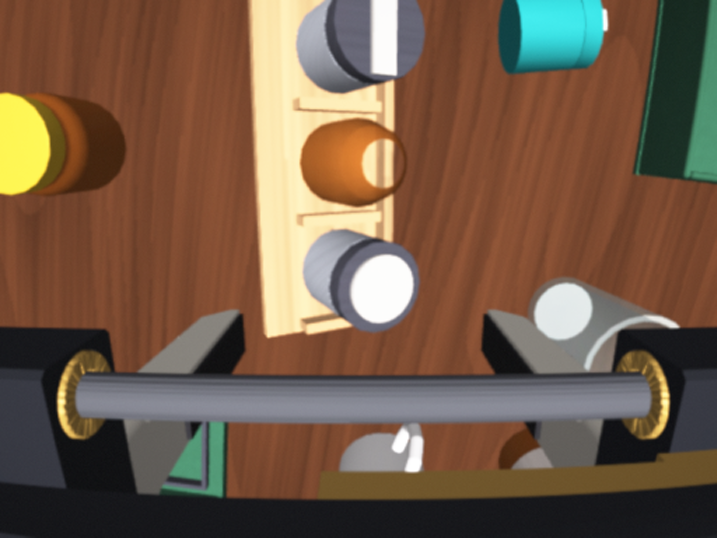

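The wrist view shows the right disc tin centred between the fingers, with its tag at (380,288) in the viewed picture. The tag measures (0.590, 0.1925, 0.1086). Descending and gripping.

```bash
python3 -m creep '[{"tx":0,"ty":-0.2,"tz":4,"yaw":0},{"tx":0,"ty":-0.2,"tz":7,"yaw":0},{"tx":0,"ty":-0.2,"tz":8.2,"yaw":0},{"tx":0,"ty":-0.2,"tz":8.8,"yaw":0},{"tx":0,"ty":-0.2,"tz":8.8,"yaw":0}]' 9.3 40; python3 go.py
python3 -m creep '[{"tx":0,"ty":0,"tz":0,"yaw":0},{"tx":0,"ty":0,"tz":0,"yaw":0},{"tx":0,"ty":0,"tz":0,"yaw":0},{"tx":0,"ty":0,"tz":0,"yaw":0},{"tx":0,"ty":0,"tz":0,"yaw":0},{"tx":0,"ty":0,"tz":0,"yaw":0},{"tx":0,"ty":0,"tz":0,"yaw":0}]' 4 40; python3 go.py
```

```text
time: 2.65
ee_pos: [0.5789, 0.1883, 0.1025]
orientation: [-0.0, 0.643, 0.766, -0.0]
force: [-1.4, -0.3, -0.9]
grip_width: 0.0933
grasp_force: 0.0
t 2.65 pos [578.9 188.3 102.5] psi 10.0 F [-1.4 -0.3 -0.9] w 93.3 g 0.0 q7 -0.67
time: 3.35
ee_pos: [0.5811, 0.189, 0.1034]
orientation: [0.001, 0.643, 0.766, 0.002]
force: [4.0, 0.6, 1.6]
grip_width: 0.0583
grasp_force: 36.5
t 3.35 pos [581.1 189.  103.4] psi 10.0 F [4.  0.6 1.6] w 58.3 g 36.5 q7 -0.67
```

```bash
python3 -m creep '[{"tx":0,"ty":0,"tz":-0.5,"yaw":0},{"tx":0,"ty":0,"tz":-1,"yaw":0},{"tx":0,"ty":0,"tz":-2,"yaw":0},{"tx":0,"ty":0,"tz":-3.5,"yaw":0},{"tx":0,"ty":0,"tz":-6,"yaw":0},{"tx":0,"ty":0,"tz":-9,"yaw":0},{"tx":0,"ty":0,"tz":-9,"yaw":0},{"tx":0,"ty":0,"tz":-9,"yaw":0}]' - 50; python3 go.py
python3 - <<'E'
from h import *
s=bot.snapshot("scene")
K=s["intrinsics"];p=np.array(s["R"])@(bot.observe()["ee_pos"]-[0,0,.03])+s["t"];u,v=(K@(p/p[2]))[:2].astype(int);print(u,v)
save(s,"g1",(u-60,v-50,u+60,v+60),5)
E
```

```text
time: 4.15
ee_pos: [0.579, 0.1884, 0.1937]
orientation: [0.001, 0.643, 0.766, 0.001]
force: [-0.7, 0.5, -1.9]
grip_width: 0.0583
grasp_force: 45.1
t 4.15 pos [579.  188.4 193.7] psi 10.0 F [-0.7  0.5 -1.9] w 58.3 g 45.1 q7 -0.59
294 152
```

View pics/g1.png

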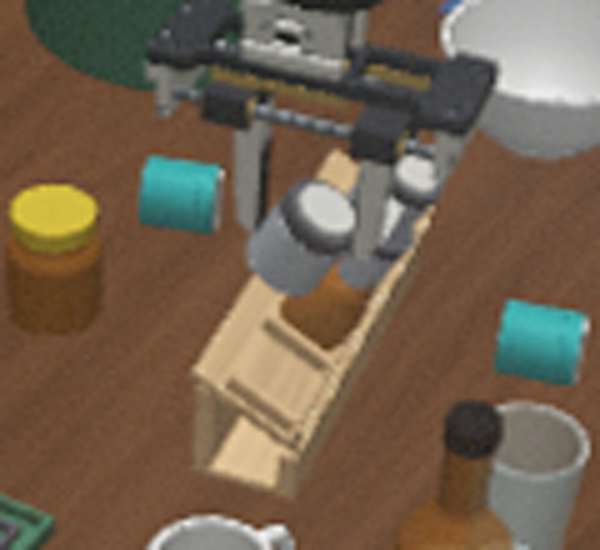

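The scene crop shows the tin held but still leaning about 28° in the fingers, at about (305,240) in the crop. I'll stand it on free table beside the rack, let it rock upright, and regrip it straight.

```bash
python3 go.py 465 120 58 10.1
```

```text
t 4.2 pos [578.5 188.1 192.6] psi 10.0 F [-0.4  0.2 -2.6] w 58.2 g 45.1 q7 -0.59
tx ty tz [ -4.73 -12.37  13.46] yaw -0.1
```

```bash
python3 -m creep '[{"tx":-4.7,"ty":-12.4,"tz":0,"yaw":0},{"tx":-4.7,"ty":-12.4,"tz":0,"yaw":0},{"tx":-4.7,"ty":-12.4,"tz":3,"yaw":0},{"tx":-4.7,"ty":-12.4,"tz":7,"yaw":0},{"tx":-4.7,"ty":-12.4,"tz":11,"yaw":0},{"tx":-4.7,"ty":-12.4,"tz":13,"yaw":0},{"tx":-4.7,"ty":-12.4,"tz":13.4,"yaw":0},{"tx":-4.7,"ty":-12.4,"tz":13.6,"yaw":0},{"tx":-4.7,"ty":-12.4,"tz":13.6,"yaw":0}]' - 50; python3 go.py
```

```text
time: 5.1
ee_pos: [0.465, 0.1208, 0.0568]
orientation: [0.0, 0.643, 0.766, 0.0]
force: [-0.9, 0.8, -1.7]
grip_width: 0.0582
grasp_force: 45.2
t 5.1 pos [465.  120.8  56.8] psi 10.0 F [-0.9  0.8 -1.7] w 58.2 g 45.2 q7 -0.81
```

Not touching yet; I'll ease down a little, then open.

```bash
python3 -m creep '[{"tx":0,"ty":0,"tz":0.1,"yaw":0},{"tx":0,"ty":0,"tz":0.2,"yaw":0},{"tx":0,"ty":0,"tz":0.2,"yaw":0}]' - 50|grep force; python3 -m creep '[{"tx":0,"ty":0,"tz":0,"yaw":0},{"tx":0,"ty":0,"tz":0,"yaw":0},{"tx":0,"ty":0,"tz":0,"yaw":0},{"tx":0,"ty":0,"tz":0,"yaw":0},{"tx":0,"ty":0,"tz":0,"yaw":0},{"tx":0,"ty":0,"tz":0,"yaw":0}]' 9.3 50; cat > tin.py <<'E'
from h import *
# standing tin(s) in view of both cameras: white tag near z .055
for n in("scene","top"):
    s=bot.snapshot(n);P=cloud(s);hsv=cv2.cvtColor(s["image"],cv2.COLOR_RGB2HSV)
    q=P;m=((hsv[...,1]<50)&(hsv[...,2]>170)&(P[...,0]>.38)&(P[...,0]<.53)&(P[...,1]>.06)&(P[...,1]<.19)&(P[...,2]>.035)&(P[...,2]<.09)).astype(np.uint8)
    k,l,st,c=cv2.connectedComponentsWithStats(m)
    for i in range(1,k):
        if st[i,4]>15:print(n,st[i,4],np.round(np.median(P[l==i],0)*1000,1),np.round(P[l==i].std(0)*1000,1))
E
python3 tin.py; python3 go.py
```

```text
force: [-0.8, -0.3, -1.9]
grasp_force: 45.2
time: 6.0
ee_pos: [0.465, 0.1207, 0.0544]
orientation: [0.0, 0.643, 0.766, 0.0]
force: [-0.1, 0.1, 0.2]
grip_width: 0.0926
grasp_force: 0.0
scene 65 [448.1 117.   55.9] [9.6 9.1 2. ]
t 6.1 pos [464.9 120.7  54.4] psi 10.0 F [-0.1 -0.2  0.5] w 92.9 g 0.0 q7 -0.81
```

The tin rocked upright: its tag is at (448,117), 56 mm high and level. Regripping it straight.

```bash
python3 -m creep '[{"tx":0,"ty":-1.7,"tz":0,"yaw":0},{"tx":0,"ty":-1.7,"tz":0.8,"yaw":0},{"tx":0,"ty":-1.7,"tz":0.8,"yaw":0}]' 9.3 40 >/dev/null; python3 -m creep '[{"tx":0,"ty":0,"tz":0,"yaw":0},{"tx":0,"ty":0,"tz":0,"yaw":0},{"tx":0,"ty":0,"tz":0,"yaw":0},{"tx":0,"ty":0,"tz":0,"yaw":0},{"tx":0,"ty":0,"tz":0,"yaw":0},{"tx":0,"ty":0,"tz":0,"yaw":0}]' 4 40; python3 go.py 538.4 -187.5 160 29.7
```

```text
time: 7.0
ee_pos: [0.448, 0.1176, 0.0464]
orientation: [-0.0, 0.643, 0.766, -0.0]
force: [0.4, -0.1, 1.4]
grip_width: 0.0496
grasp_force: 17.4
t 7.0 pos [448.  117.6  46.4] psi 10.0 F [ 0.4 -0.1  1.4] w 49.6 g 17.4 q7 -0.85
tx ty tz [-31.61   3.6  -11.35] yaw -19.7
```

```bash
python3 -m creep '[{"tx":0,"ty":0,"tz":-4,"yaw":0},{"tx":0,"ty":0,"tz":-8,"yaw":0},{"tx":-8,"ty":1,"tz":-11.3,"yaw":-8},{"tx":-31.6,"ty":3.6,"tz":-11.3,"yaw":-19.7},{"tx":-31.6,"ty":3.6,"tz":-11.3,"yaw":-19.7},{"tx":-31.6,"ty":3.6,"tz":-11.3,"yaw":-19.7},{"tx":-31.6,"ty":3.6,"tz":-11.3,"yaw":-19.7},{"tx":-31.6,"ty":3.6,"tz":-11.3,"yaw":-19.7},{"tx":-31.6,"ty":3.6,"tz":-11.3,"yaw":-19.7},{"tx":-31.6,"ty":3.6,"tz":-11.3,"yaw":-19.7}]' - 40; python3 go.py 538.4 -187.5 53 29.7
```

```text
time: 8.0
ee_pos: [0.5385, -0.1924, 0.1588]
orientation: [0.0, 0.505, 0.863, -0.001]
force: [-0.4, 0.1, -2.4]
grip_width: 0.0491
grasp_force: 40.0
t 8.0 pos [ 538.5 -192.4  158.8] psi 29.3 F [-0.4  0.1 -2.4] w 49.1 g 40.0 q7 0.23
tx ty tz [ 0.44  0.24 10.58] yaw -0.4
```

```bash
python3 -m creep '[{"tx":0,"ty":0,"tz":0,"yaw":0},{"tx":0,"ty":0,"tz":0,"yaw":0}]' - 40 >/dev/null; python3 go.py 538.4 -187.5 53 29.7;  python3 - <<'E'
from h import *
s=bot.snapshot("wrist");save(s,"w2",k=1.4)
E
```

```text
t 8.2 pos [ 538.  -185.9  159.3] psi 29.8 F [ 0.5  1.  -1.9] w 49.6 g 40.0 q7 0.23
tx ty tz [-0.17 -0.05 10.63] yaw 0.1
```

View pics/w2.png

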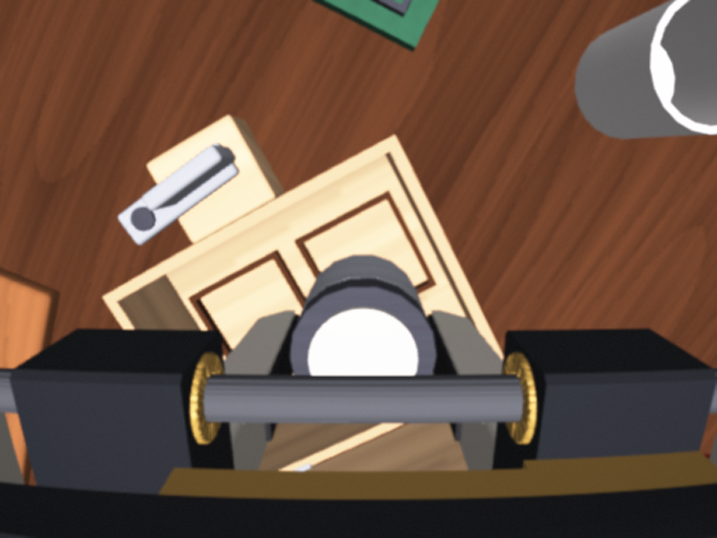

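The wrist view shows the tin held upright at (362,345) and the left nest's front corner at (389,195). I'll check the case position against this closer view.

```bash
python3 - <<'E'
from h import *
s=bot.snapshot("wrist");P=cloud(s)
a=np.radians(-32.3);X=np.array([np.cos(a),np.sin(a)]);Y=np.array([-X[1],X[0]])
def at(u,v):
    u,v=int(u/1.4),int(v/1.4);p=np.median(P[v-1:v+2,u-1:u+2].reshape(-1,3),0)*1000;return np.round([*p,p[:2]@X,p[:2]@Y],1)
for n,u,v in(("cornerFL",393,143),("nestL front-left rib",389,196),("nestL front-right",299,240),("nestL rear-left",432,288),("nestR FL",280,254),("nestR FR",194,298)):print(n,at(u,v))
z=P[...,2];m=(abs(z-.072)<.004)&(s["range_z"]>0);q=P[m][:,:2]*1000;qx=q@X;qy=q@Y
h,e=np.histogram(qx,bins=np.arange(480,520,2));print(e[0],h.tolist());h,e=np.histogram(qy,bins=np.arange(160,200,2));print(e[0],h.tolist())
k=(qx<496)&(qx>487);print(np.degrees(np.arctan2(*np.polyfit(q[k]@Y,q[k]@X,1)[:1],1)))
E
```

```text
cornerFL [ 513.6 -114.4   71.6  495.2  177.7]
nestL front-left rib [ 530.3 -140.7   13.4  523.5  164.4]
nestL front-right [ 493.9 -194.2   13.4  521.2   99.7]
nestL rear-left [ 588.2 -179.4    6.   593.   162.7]
nestR FL [ 487.4 -209.7    6.4  524.    83.2]
nestR FR [ 449.8 -264.6   13.3  521.6   16.8]
480 [8, 5, 7, 6, 8, 64, 652, 673, 614, 102, 85, 95, 88, 79, 82, 65, 70, 55, 47]
160 [26, 23, 27, 23, 24, 28, 23, 398, 444, 486, 90, 0, 0, 0, 0, 0, 0, 0, 0]
0.12544797374865693
```

```bash
python3 -m creep '[{"tx":-0.2,"ty":-0.1,"tz":3,"yaw":0},{"tx":-0.2,"ty":-0.1,"tz":6,"yaw":0},{"tx":-0.2,"ty":-0.1,"tz":8.5,"yaw":0},{"tx":-0.2,"ty":-0.1,"tz":10,"yaw":0},{"tx":-0.2,"ty":-0.1,"tz":10.5,"yaw":0},{"tx":-0.2,"ty":-0.1,"tz":10.7,"yaw":0},{"tx":-0.2,"ty":-0.1,"tz":10.7,"yaw":0}]' - 40; python3 go.py 538 -188.1 52.4
```

```text
time: 9.0
ee_pos: [0.5391, -0.1892, 0.0531]
orientation: [0.0, 0.502, 0.865, 0.0]
force: [0.1, 0.0, -1.2]
grip_width: 0.0493
grasp_force: 40.0
t 9.0 pos [ 539.1 -189.2   53.1] psi 29.7 F [ 0.1  0.  -1.2] w 49.3 g 40.0 q7 0.09
tx ty tz [ 0.15 -0.04  0.07] yaw
```

Clear of the walls. I'll lower the last 0.5 mm, release to 58 mm and lift.

```bash
python3 -m creep '[{"tx":0.1,"ty":0,"tz":0.1,"yaw":0},{"tx":0.1,"ty":0,"tz":0.1,"yaw":0}]' - 40|grep ^force; python3 -m creep '[{"tx":0,"ty":0,"tz":0,"yaw":0},{"tx":0,"ty":0,"tz":0,"yaw":0},{"tx":0,"ty":0,"tz":0,"yaw":0}]' 5.8 40; python3 -m creep '[{"tx":0,"ty":0,"tz":-2,"yaw":0},{"tx":0,"ty":0,"tz":-6,"yaw":0},{"tx":0,"ty":0,"tz":-11,"yaw":0},{"tx":0,"ty":0,"tz":-14,"yaw":0}]' - 40 ; python3 go.py 547 378 200 10.1
python3 - <<'E'
from h import *
s=bot.snapshot("wrist");P=cloud(s);hsv=cv2.cvtColor(s["image"],cv2.COLOR_RGB2HSV)
m=((hsv[...,1]<45)&(hsv[...,2]>185)&(abs(P[...,2]-.062)<.012)).astype(np.uint8);k,l,st,c=cv2.connectedComponentsWithStats(m)
for i in range(1,k):
    if st[i,4]>60:print(st[i],np.median(P[l==i],0),P[l==i].std(0))
E
```

```text
force: [0.2, -0.7, 4.5]
time: 9.5
ee_pos: [0.5381, -0.1886, 0.0515]
orientation: [0.0, 0.502, 0.865, 0.0]
force: [0.0, 0.9, 0.3]
grip_width: 0.0578
grasp_force: 0.0
time: 9.9
ee_pos: [0.5387, -0.1883, 0.1943]
orientation: [0.001, 0.502, 0.865, 0.0]
force: [0.1, 0.1, 0.1]
grip_width: 0.058
grasp_force: 0.0
t 9.9 pos [ 538.7 -188.3  194.3] psi 29.7 F [0.1 0.1 0.1] w 58.0 g 0.0 q7 0.27
tx ty tz [48.76 28.81 -0.57] yaw 19.6
[499   0  13  14  96] [0.63608157 0.05060833 0.07276232] [0.00250156 0.00330584 0.00125416]
[ 238  169   42   40 1344] [ 0.53764127 -0.18772445  0.06045476] [0.0093112  0.00930677 0.00100096]
[198 305  29  15 112] [ 0.55712667 -0.31073251  0.07242785] [0.00475725 0.00740765 0.00088253]
```

Left nest: the tag sits flat at (537.6, −187.7, 60.5). Now the other disc tin in the left-most slot.

```bash
python3 -m creep '[{"tx":48.8,"ty":28.8,"tz":0,"yaw":19.6},{"tx":48.8,"ty":28.8,"tz":0,"yaw":19.6},{"tx":48.8,"ty":28.8,"tz":0,"yaw":19.6},{"tx":48.8,"ty":28.8,"tz":0,"yaw":19.6},{"tx":48.8,"ty":28.8,"tz":0,"yaw":19.6},{"tx":48.8,"ty":28.8,"tz":0,"yaw":19.6},{"tx":48.8,"ty":28.8,"tz":0,"yaw":19.6},{"tx":48.8,"ty":28.8,"tz":0,"yaw":19.6},{"tx":48.8,"ty":28.8,"tz":0,"yaw":19.6},{"tx":48.8,"ty":28.8,"tz":0,"yaw":19.6}]' 9.3 40|grep ^time; python3 go.py 546.3 379 190 10.1
```

```text
time: 10.95
t 10.95 pos [545.  313.2 191. ] psi 10.1 F [ 0.6 -0.4  0.6] w 93.0 g 0.0 q7 -0.83
tx ty tz [6.46 1.28 0.1 ] yaw 0.0
```

```bash
cat > wtag.py <<'E'
from h import *
s=bot.snapshot("wrist");P=cloud(s);hsv=cv2.cvtColor(s["image"],cv2.COLOR_RGB2HSV)
rx=np.array([-0.98456,-0.17507])
m=((hsv[...,1]<45)&(hsv[...,2]>185)&(P[...,2]>.1)&(P[...,2]<.125)).astype(np.uint8);k,l,st,c=cv2.connectedComponentsWithStats(m)
for i in range(1,k):
    if st[i,4]>200:
        p=np.median(P[l==i],0);print(st[i],np.round(p*1000,1),"grip",np.round((p[:2]+.0108*rx)*1000,1))
E
echo ok
```

```text
ok
```

```bash
python3 -m creep '[{"tx":6.5,"ty":1.3,"tz":0,"yaw":0},{"tx":6.5,"ty":1.3,"tz":0,"yaw":0},{"tx":6.5,"ty":1.3,"tz":0,"yaw":0}]' 9.3 40|grep ^time; python3 wtag.py; python3 go.py 546.3 379 101.5 10.1
```

```text
time: 11.25
[ 253  184   43   49 1653] [555.9 381.6 108.9] grip [545.3 379.8]
t 11.3 pos [546.1 378.  190.7] psi 10.2 F [ 0.4 -1.3 -0.7] w 92.8 g 0.0 q7 -0.89
tx ty tz [0.1  0.04 8.92] yaw 0.1
```

```bash
python3 -m creep '[{"tx":0.2,"ty":-0.1,"tz":4,"yaw":0},{"tx":0.2,"ty":-0.1,"tz":7,"yaw":0},{"tx":0.2,"ty":-0.1,"tz":8.2,"yaw":0},{"tx":0.2,"ty":-0.1,"tz":8.8,"yaw":0},{"tx":0.2,"ty":-0.1,"tz":8.8,"yaw":0}]' 9.3 40|grep ^force; python3 go.py
python3 -m creep '[{"tx":0,"ty":0,"tz":0,"yaw":0},{"tx":0,"ty":0,"tz":0,"yaw":0},{"tx":0,"ty":0,"tz":0,"yaw":0},{"tx":0,"ty":0,"tz":0,"yaw":0},{"tx":0,"ty":0,"tz":0,"yaw":0},{"tx":0,"ty":0,"tz":0,"yaw":0}]' 4 45 |grep ^force; python3 go.py
python3 -m creep '[{"tx":0,"ty":0,"tz":-0.5,"yaw":0},{"tx":0,"ty":0,"tz":-1,"yaw":0},{"tx":0,"ty":0,"tz":-2,"yaw":0},{"tx":0,"ty":0,"tz":-3.5,"yaw":0},{"tx":0,"ty":0,"tz":-6,"yaw":0},{"tx":0,"ty":0,"tz":-9,"yaw":0},{"tx":0,"ty":0,"tz":-9,"yaw":0}]' - 50 |grep ^force; python3 go.py 465 120 56 10.1
```

```text
force: [0.3, 0.5, 0.1]
t 11.8 pos [545.9 378.4 103.5] psi 10.0 F [0.3 0.5 0.1] w 93.1 g 0.0 q7 -0.97
force: [5.2, 1.3, 2.7]
t 12.4 pos [547.2 380.  104.2] psi 10.1 F [5.2 1.3 2.7] w 58.0 g 40.9 q7 -0.97
force: [-0.3, 0.6, -1.4]
t 13.1 pos [546.6 381.1 198.6] psi 10.1 F [-0.3  0.6 -1.4] w 57.8 g 45.3 q7 -0.9
tx ty tz [-24.32 -12.7   14.1 ] yaw 0.0
```

```bash
python3 -m creep '[{"tx":-24.3,"ty":-12.7,"tz":0,"yaw":0},{"tx":-24.3,"ty":-12.7,"tz":0,"yaw":0},{"tx":-24.3,"ty":-12.7,"tz":0,"yaw":0},{"tx":-24.3,"ty":-12.7,"tz":0,"yaw":0},{"tx":-24.3,"ty":-12.7,"tz":0,"yaw":0},{"tx":-24.3,"ty":-12.7,"tz":4,"yaw":0},{"tx":-24.3,"ty":-12.7,"tz":8,"yaw":0},{"tx":-24.3,"ty":-12.7,"tz":12,"yaw":0},{"tx":-24.3,"ty":-12.7,"tz":13.8,"yaw":0},{"tx":-24.3,"ty":-12.7,"tz":14.1,"yaw":0}]' - 50|grep ^force; python3 go.py;  python3 -m creep '[{"tx":0,"ty":0,"tz":0,"yaw":0},{"tx":0,"ty":0,"tz":0.05,"yaw":0}]' - 50|grep ^force;python3 go.py
```

```text
force: [-0.1, -0.5, -1.8]
t 14.1 pos [460.9 117.3  50.6] psi 10.2 F [-0.1 -0.5 -1.8] w 55.8 g 46.5 q7 -0.89
force: [-0.1, 0.3, -1.4]
t 14.3 pos [463.7 118.2  52.4] psi 10.1 F [-0.1  0.3 -1.4] w 55.5 g 46.7 q7 -0.89
```

```bash
python3 -m creep '[{"tx":0,"ty":0,"tz":0.1,"yaw":0},{"tx":0,"ty":0,"tz":0.1,"yaw":0}]' - 50|grep ^force;python3 go.py;  python3 -m creep '[{"tx":0,"ty":0,"tz":0,"yaw":0},{"tx":0,"ty":0,"tz":0,"yaw":0},{"tx":0,"ty":0,"tz":0,"yaw":0},{"tx":0,"ty":0,"tz":0,"yaw":0},{"tx":0,"ty":0,"tz":0,"yaw":0}]' 9.3 40|grep ^force; python3 tin.py;python3 go.py
```

```text
force: [-0.0, -0.0, -1.6]
t 14.5 pos [463.6 117.9  51.4] psi 10.1 F [-0.  -0.  -1.6] w 55.2 g 46.7 q7 -0.89
force: [-0.1, 0.5, -0.1]
scene 65 [454.7 115.6  56.3] [9.3 9.3 1.9]
t 15.1 pos [463.1 117.9  50.9] psi 10.1 F [ 0.4 -0.4  0.7] w 92.3 g 0.0 q7 -0.89
```

Upright again, at (455,116). Regripping and carrying it to the right nest.

```bash
python3 -m creep '[{"tx":0,"ty":-0.9,"tz":0,"yaw":0},{"tx":0,"ty":-0.9,"tz":0.5,"yaw":0},{"tx":0,"ty":-0.9,"tz":0.5,"yaw":0}]' 9.3 40 >/dev/null; python3 -m creep '[{"tx":0,"ty":0,"tz":0,"yaw":0},{"tx":0,"ty":0,"tz":0,"yaw":0},{"tx":0,"ty":0,"tz":0,"yaw":0},{"tx":0,"ty":0,"tz":0,"yaw":0},{"tx":0,"ty":0,"tz":0,"yaw":0},{"tx":0,"ty":0,"tz":0,"yaw":0},{"tx":0,"ty":0,"tz":0,"yaw":0}]' 4 40|grep ^force; python3 go.py 496.3 -254 160 29.7
```

```text
force: [-0.2, -0.2, 0.8]
t 16.1 pos [454.3 116.2  45.9] psi 10.1 F [-0.2 -0.2  0.8] w 49.4 g 40.0 q7 -0.91
tx ty tz [-37.19  -2.36 -11.41] yaw -19.6
```

```bash
python3 -m creep '[{"tx":0,"ty":0,"tz":-4.5,"yaw":0},{"tx":0,"ty":0,"tz":-9,"yaw":0},{"tx":-4,"ty":0,"tz":-13.4,"yaw":-4},{"tx":-37.2,"ty":-2.4,"tz":-13.4,"yaw":-19.6},{"tx":-37.2,"ty":-2.4,"tz":-13.4,"yaw":-19.6},{"tx":-37.2,"ty":-2.4,"tz":-13.4,"yaw":-19.6},{"tx":-37.2,"ty":-2.4,"tz":-13.4,"yaw":-19.6},{"tx":-37.2,"ty":-2.4,"tz":-13.4,"yaw":-19.6},{"tx":-37.2,"ty":-2.4,"tz":-13.4,"yaw":-19.6},{"tx":-37.2,"ty":-2.4,"tz":-13.4,"yaw":-19.6}]' - 40|grep ^force; python3 -m creep '[{"tx":0,"ty":0,"tz":0,"yaw":0},{"tx":0,"ty":0,"tz":0,"yaw":0},{"tx":0,"ty":0,"tz":0,"yaw":0}]' - 40|grep ^force; python3 go.py 496.3 -254 51.9 29.7
```

```text
force: [0.2, 0.7, -1.4]
force: [-0.9, -0.1, -1.6]
t 17.4 pos [ 495.7 -252.8  179.8] psi 29.8 F [-0.9 -0.1 -1.6] w 49.5 g 40.0 q7 0.35
tx ty tz [-0.15 -0.   12.79] yaw 0.1
```

```bash
python3 -m creep '[{"tx":-0.1,"ty":0,"tz":3,"yaw":0},{"tx":-0.1,"ty":0,"tz":6.5,"yaw":0},{"tx":-0.1,"ty":0,"tz":10,"yaw":0},{"tx":-0.1,"ty":0,"tz":11.8,"yaw":0},{"tx":-0.1,"ty":0,"tz":12.5,"yaw":0},{"tx":-0.1,"ty":0,"tz":12.7,"yaw":0},{"tx":-0.1,"ty":0,"tz":12.7,"yaw":0}]' - 40|grep ^force; python3 go.py 496.3 -254 51.9
```

```text
force: [-0.4, -0.5, -0.9]
t 18.1 pos [ 497.  -254.4   53.6] psi 29.8 F [-0.4 -0.5 -0.9] w 49.4 g 40.0 q7 0.16
tx ty tz [ 0.07 -0.05  0.17] yaw
```

```bash
python3 -m creep '[{"tx":0,"ty":-0.1,"tz":0.1,"yaw":0},{"tx":0,"ty":-0.1,"tz":0.15,"yaw":0}]' - 40|grep ^force; python3 -m creep '[{"tx":0,"ty":0,"tz":0,"yaw":0},{"tx":0,"ty":0,"tz":0,"yaw":0},{"tx":0,"ty":0,"tz":0,"yaw":0}]' 5.8 40|grep ^force; python3 -m creep '[{"tx":0,"ty":0,"tz":-2,"yaw":0},{"tx":0,"ty":0,"tz":-6,"yaw":0},{"tx":0,"ty":0,"tz":-11,"yaw":0},{"tx":0,"ty":0,"tz":-14,"yaw":0}]' - 40|grep ^force ; python3 - <<'E'
from h import *
s=bot.snapshot("wrist");P=cloud(s);hsv=cv2.cvtColor(s["image"],cv2.COLOR_RGB2HSV)
m=((hsv[...,1]<45)&(hsv[...,2]>185)&(abs(P[...,2]-.062)<.012)).astype(np.uint8);k,l,st,c=cv2.connectedComponentsWithStats(m)
for i in range(1,k):
    if st[i,4]>60:print(st[i],np.median(P[l==i],0),P[l==i].std(0))
E
python3 go.py 558 316.5 190 10.1
```

```text
force: [-0.3, -0.7, -1.7]
force: [-0.0, -0.2, -0.2]
force: [0.7, -0.5, -0.1]
[ 319  126   42   43 1420] [ 0.53760658 -0.1878714   0.06049053] [0.00929939 0.00925676 0.00102256]
[ 237  170   42   41 1337] [ 0.49520643 -0.25602563  0.06040081] [0.009246   0.00937411 0.00095801]
[381 215  33  18 146] [ 0.61620159 -0.21878779  0.0723566 ] [0.0048135  0.00751206 0.00092188]
t 19.05 pos [ 497.8 -255.8  197.9] psi 29.7 F [2.3 0.6 2.6] w 57.8 g 0.0 q7 0.37
tx ty tz [46.72 33.6   0.66] yaw 19.6
```

Both disc tins sit flat (tags at z 60.4–60.5). Now the bar tin.

```bash
python3 -m creep '[{"tx":46.7,"ty":33.6,"tz":0,"yaw":19.6},{"tx":46.7,"ty":33.6,"tz":0,"yaw":19.6},{"tx":46.7,"ty":33.6,"tz":0,"yaw":19.6},{"tx":46.7,"ty":33.6,"tz":0,"yaw":19.6},{"tx":46.7,"ty":33.6,"tz":0,"yaw":19.6},{"tx":46.7,"ty":33.6,"tz":0,"yaw":19.6},{"tx":46.7,"ty":33.6,"tz":0,"yaw":19.6},{"tx":46.7,"ty":33.6,"tz":0,"yaw":19.6},{"tx":46.7,"ty":33.6,"tz":0,"yaw":19.6},{"tx":46.7,"ty":33.6,"tz":0,"yaw":19.6}]' 9.3 40|grep ^time; python3 go.py 557 316.4 190 10.1
```

```text
time: 20.05
t 20.05 pos [547.9 243.7 191.2] psi 10.1 F [0.6 0.2 0.5] w 93.1 g 0.0 q7 -0.77
tx ty tz [7.   2.18 0.12] yaw 0.0
```

```bash
python3 -m creep '[{"tx":7,"ty":2.2,"tz":0,"yaw":0},{"tx":7,"ty":2.2,"tz":0,"yaw":0},{"tx":7,"ty":2.2,"tz":0,"yaw":0},{"tx":7,"ty":2.2,"tz":0,"yaw":0}]' 9.3 40|grep ^time; python3 wtag.py; python3 go.py 557 316.4 102 10.1
```

```text
time: 20.45
[268 173  17  61 985] [568.  318.9 108.2] grip [557.3 317. ]
t 20.5 pos [557.2 313.3 190.9] psi 10.1 F [ 0.2 -0.6 -0.2] w 93.2 g 0.0 q7 -0.85
tx ty tz [0.33 0.04 8.89] yaw -0.0
```

```bash
python3 -m creep '[{"tx":0.3,"ty":0,"tz":4,"yaw":0},{"tx":0.3,"ty":0,"tz":7,"yaw":0},{"tx":0.3,"ty":0,"tz":8.2,"yaw":0},{"tx":0.3,"ty":0,"tz":8.8,"yaw":0},{"tx":0.3,"ty":0,"tz":8.8,"yaw":0}]' 9.3 40|grep ^force; python3 go.py
python3 -m creep '[{"tx":0,"ty":0,"tz":0,"yaw":0},{"tx":0,"ty":0,"tz":0,"yaw":0},{"tx":0,"ty":0,"tz":0,"yaw":0},{"tx":0,"ty":0,"tz":0,"yaw":0},{"tx":0,"ty":0,"tz":0,"yaw":0},{"tx":0,"ty":0,"tz":0,"yaw":0}]' 4 45 |grep ^force; python3 go.py
python3 -m creep '[{"tx":0,"ty":0,"tz":-0.5,"yaw":0},{"tx":0,"ty":0,"tz":-1,"yaw":0},{"tx":0,"ty":0,"tz":-2,"yaw":0},{"tx":0,"ty":0,"tz":-3.5,"yaw":0},{"tx":0,"ty":0,"tz":-6,"yaw":0},{"tx":0,"ty":0,"tz":-9,"yaw":0},{"tx":0,"ty":0,"tz":-9,"yaw":0},{"tx":0,"ty":0,"tz":-9,"yaw":0}]' - 50 |grep ^force; python3 go.py 465 120 58 10.1
```

```text
force: [0.6, -0.4, 0.1]
t 21.0 pos [557.1 316.8 103.5] psi 10.1 F [ 0.6 -0.4  0.1] w 93.4 g 0.0 q7 -0.93
force: [4.3, 1.4, 1.4]
t 21.6 pos [558.5 318.  104.1] psi 10.1 F [4.3 1.4 1.4] w 58.0 g 41.2 q7 -0.93
force: [0.5, -0.5, -0.8]
t 22.4 pos [557.  317.4 194.7] psi 10.1 F [ 0.5 -0.5 -0.8] w 57.7 g 45.3 q7 -0.85
tx ty tz [-17.83 -12.55  13.64] yaw 0.0
```

```bash
python3 -m creep '[{"tx":-17.8,"ty":-12.5,"tz":0,"yaw":0},{"tx":-17.8,"ty":-12.5,"tz":0,"yaw":0},{"tx":-17.8,"ty":-12.5,"tz":0,"yaw":0},{"tx":-17.8,"ty":-12.5,"tz":0,"yaw":0},{"tx":-17.8,"ty":-12.5,"tz":4,"yaw":0},{"tx":-17.8,"ty":-12.5,"tz":8,"yaw":0},{"tx":-17.8,"ty":-12.5,"tz":11.5,"yaw":0},{"tx":-17.8,"ty":-12.5,"tz":13,"yaw":0},{"tx":-17.8,"ty":-12.5,"tz":13.5,"yaw":0},{"tx":-17.8,"ty":-12.5,"tz":13.7,"yaw":0}]' - 50|grep ^force; python3 go.py;  python3 -m creep '[{"tx":0,"ty":0,"tz":0,"yaw":0},{"tx":0,"ty":0,"tz":0.1,"yaw":0}]' - 50|grep ^force;python3 go.py
```

```text
force: [-0.3, -0.8, -1.4]
t 23.4 pos [464.5 120.3  55.8] psi 10.1 F [-0.3 -0.8 -1.4] w 57.7 g 45.4 q7 -0.93
force: [-0.2, -0.0, -1.0]
t 23.6 pos [465.5 120.4  56.2] psi 10.1 F [-0.2 -0.  -1. ] w 57.9 g 45.4 q7 -0.93
```

```bash
python3 -m creep '[{"tx":0,"ty":0,"tz":0,"yaw":0},{"tx":0,"ty":0,"tz":0,"yaw":0},{"tx":0,"ty":0,"tz":0,"yaw":0},{"tx":0,"ty":0,"tz":0,"yaw":0},{"tx":0,"ty":0,"tz":0,"yaw":0}]' 9.3 40|grep ^force; sed -i 's/>15:print/>8:print/' tin.py; python3 tin.py;python3 go.py
```

```text
force: [0.3, 0.2, 0.5]
scene 34 [447.7 111.6  56.6] [ 4.8 12.3  2.9]
t 24.2 pos [465.2 120.3  55.4] psi 10.1 F [ 0.6  0.2 -0. ] w 92.5 g 0.0 q7 -0.93
```

Upright at x≈448. Regripping and moving to the tray, checking its centre with the wrist camera above it.

```bash
python3 -m creep '[{"tx":0,"ty":-1.7,"tz":0,"yaw":0},{"tx":0,"ty":-1.7,"tz":0.9,"yaw":0},{"tx":0,"ty":-1.7,"tz":0.9,"yaw":0}]' 9.3 40 >/dev/null; python3 -m creep '[{"tx":0,"ty":0,"tz":0,"yaw":0},{"tx":0,"ty":0,"tz":0,"yaw":0},{"tx":0,"ty":0,"tz":0,"yaw":0},{"tx":0,"ty":0,"tz":0,"yaw":0},{"tx":0,"ty":0,"tz":0,"yaw":0},{"tx":0,"ty":0,"tz":0,"yaw":0},{"tx":0,"ty":0,"tz":0,"yaw":0}]' 4 40|grep ^force; python3 go.py 447 -7 110 2.8
```

```text
force: [-0.2, 0.3, 1.1]
t 25.2 pos [448.3 117.2  46.4] psi 10.1 F [-0.2  0.3  1.1] w 49.1 g 40.0 q7 -0.98
tx ty tz [-12.2   -2.3   -6.35] yaw 7.3
```

```bash
python3 -m creep '[{"tx":0,"ty":0,"tz":-3,"yaw":0},{"tx":0,"ty":0,"tz":-6.3,"yaw":0},{"tx":-12.2,"ty":-2.3,"tz":-6.3,"yaw":7.3},{"tx":-12.2,"ty":-2.3,"tz":-6.3,"yaw":7.3},{"tx":-12.2,"ty":-2.3,"tz":-6.3,"yaw":7.3},{"tx":-12.2,"ty":-2.3,"tz":-6.3,"yaw":7.3},{"tx":-12.2,"ty":-2.3,"tz":-6.3,"yaw":7.3},{"tx":-12.2,"ty":-2.3,"tz":-6.3,"yaw":7.3}]' - 40 |grep ^force
python3 - <<'E'
from h import *
import pickle
s0=bot.snapshot("scene")
s1=bot.snapshot("wrist")
for n,s in(("scene0",pickle.load(open("scene0.pkl","rb"))),("wrist",s1)):
    P=cloud(s);hsv=cv2.cvtColor(s["image"],cv2.COLOR_RGB2HSV)
    m=(hsv[...,0]>60)&(hsv[...,0]<90)&(hsv[...,1]>80)&(P[...,0]>.37)&(P[...,0]<.53)&(abs(P[...,1])<.09)&(P[...,2]>-.01)&(P[...,2]<.03)&(s["range_z"]>0)
    q=P[m]*1000;print(n,len(q),cv2.minAreaRect(q[:,:2].astype(np.float32)),q.max(0),q.min(0),np.percentile(q,[1,99],axis=0))
E
python3 go.py 447 -7 51 2.8
```

```text
force: [-1.3, -1.4, -1.8]
scene0 401 ((446.5760192871094, -8.734046936035156), (102.11717224121094, 99.95721435546875), 3.2504403591156006) [499.2868459   40.27210438  19.55941747] [394.12207951 -60.4319045   -0.50471541] [[ 3.96846412e+02 -5.89124671e+01  3.36311620e-02]
 [ 4.97390934e+02  3.95036837e+01  1.76351610e+01]]
wrist 7213 ((445.0527038574219, 5.436458587646484), (99.40184783935547, 74.0665283203125), 3.2769668102264404) [496.02125329  44.71661934  15.53190914] [393.63436725 -29.38226807   1.10744657] [[395.45358641 -24.24288356   2.0468919 ]
 [493.71752231  43.25706262  14.63681927]]
t 26.1 pos [447.2  -5.5 109.4] psi 2.9 F [ 0.5  0.9 -0.7] w 49.4 g 40.0 q7 -0.72
tx ty tz [-0.15 -0.03  5.84] yaw 0.1
```

```bash
python3 -m creep '[{"tx":-0.2,"ty":-0.1,"tz":2.5,"yaw":0},{"tx":-0.2,"ty":-0.1,"tz":4.8,"yaw":0},{"tx":-0.2,"ty":-0.1,"tz":5.6,"yaw":0},{"tx":-0.2,"ty":-0.1,"tz":5.8,"yaw":0},{"tx":-0.2,"ty":-0.1,"tz":5.8,"yaw":0}]' - 40 |grep ^force;  python3 go.py 446 -7.5 50.2 2.8
```

```text
force: [-0.7, 0.3, -2.0]
t 26.6 pos [446.2  -8.   51.3] psi 2.9 F [-0.7  0.3 -2. ] w 49.5 g 40.0 q7 -0.86
tx ty tz [ 0.05 -0.01  0.11] yaw 0.1
```

```bash
python3 -m creep '[{"tx":0,"ty":0,"tz":0.1,"yaw":0},{"tx":0,"ty":0,"tz":0.1,"yaw":0}]' - 40|grep ^force; python3 -m creep '[{"tx":0,"ty":0,"tz":0,"yaw":0},{"tx":0,"ty":0,"tz":0,"yaw":0},{"tx":0,"ty":0,"tz":0,"yaw":0}]' 6.5 40|grep ^force; python3 -m creep '[{"tx":0,"ty":0,"tz":-2,"yaw":0},{"tx":0,"ty":0,"tz":-7,"yaw":0},{"tx":0,"ty":0,"tz":-12,"yaw":0},{"tx":0,"ty":0,"tz":-17,"yaw":0},{"tx":0,"ty":0,"tz":-22,"yaw":0}]' - 40|grep ^force ; python3 - <<'E'
from h import *
s=bot.snapshot("wrist");P=cloud(s);hsv=cv2.cvtColor(s["image"],cv2.COLOR_RGB2HSV)
m=((hsv[...,1]<45)&(hsv[...,2]>185)&(abs(P[...,2]-.06)<.012)).astype(np.uint8);k,l,st,c=cv2.connectedComponentsWithStats(m)
for i in range(1,k):
    if st[i,4]>60:print(st[i],np.median(P[l==i],0),P[l==i].std(0))
a=np.radians(-32.3);X=np.array([np.cos(a),np.sin(a)]);Y=np.array([-X[1],X[0]])
s=bot.snapshot("top");P=cloud(s);q=P[140:215,330:412].reshape(-1,3);q=q[(q[:,2]>.09)&(q[:,2]<.24)]*1000
A=np.c_[q[:,2],np.ones(len(q))];c=np.linalg.lstsq(A,q[:,:2]@X,rcond=None)[0];print("lid lean",np.degrees(np.arctan(c[0])),"x at z72",c@[72,1], "zmax",np.percentile(q[:,2],99))
E
python3 go.py 631 -293 275 57.7
```

```text
force: [-0.3, -0.7, -0.9]
force: [-0.3, 0.2, -0.7]
force: [1.0, -0.5, 0.1]
[501  24  11  32 238] [0.71405504 0.16039979 0.05490381] [0.00352987 0.00824755 0.00476573]
[431 110  13  32 168] [0.63650215 0.0610602  0.06821584] [0.00289369 0.00846669 0.00535485]
[254 154  13  41 526] [ 0.44570875 -0.00972706  0.05817188] [0.00424575 0.01340459 0.00153815]
[311 303  29  27 607] [ 0.53760895 -0.18783804  0.060522  ] [0.0095301  0.0099221  0.00117155]
lid lean 5.246876692441621 x at z72 639.6150177255901 zmax 222.6060415003463
t 27.7 pos [448.6  -8.4 275.9] psi 2.8 F [-0.6 -0.1  0.1] w 65.1 g 0.0 q7 -0.39
tx ty tz [-29.3   16.86   0.28] yaw -54.9
```

All three tins are in place; the bar tag is level at z 58 in the tray. Next is the lid: close the fingers, go over and behind it, and follow the hinge arc.

```bash
python3 -m creep '[{"tx":-29.3,"ty":16.9,"tz":0,"yaw":-54.9},{"tx":-29.3,"ty":16.9,"tz":0,"yaw":-54.9},{"tx":-29.3,"ty":16.9,"tz":0,"yaw":-54.9},{"tx":-29.3,"ty":16.9,"tz":0,"yaw":-54.9},{"tx":-29.3,"ty":16.9,"tz":0,"yaw":-54.9},{"tx":-29.3,"ty":16.9,"tz":0,"yaw":-54.9},{"tx":-29.3,"ty":16.9,"tz":0,"yaw":-54.9},{"tx":-29.3,"ty":16.9,"tz":0,"yaw":-54.9},{"tx":-29.3,"ty":16.9,"tz":0,"yaw":-54.9},{"tx":-29.3,"ty":16.9,"tz":0,"yaw":-54.9}]' 0 20|grep ^time; python3 go.py 631 -293 200 57.7
python3 - <<'E'
import numpy as np
# arc for TCP in case x and z, mm (tip 19 below TCP, half width 7.5)
hx,hz,r=639,72,110
for f in range(100,-6,-10):
    p=np.radians(f);print(f,round(hx-r*np.cos(p)+10*np.sin(p)+7.5,1),round(hz+r*np.sin(p)+10*np.cos(p)+19,1))
E
```

```text
time: 28.7
t 28.7 pos [ 628.9 -291.8  270.1] psi 57.8 F [0.8 0.2 0.5] w 0.2 g 0.0 q7 0.85
tx ty tz [-0.25  0.01  7.01] yaw 0.1
100 675.4 197.6
90 656.5 201.0
80 637.2 201.1
70 618.3 197.8
60 600.2 191.3
50 583.5 181.7
40 568.7 169.4
30 556.2 154.7
20 546.6 138.0
10 539.9 119.9
0 536.5 101.0
```

```bash
python3 -m creep '[{"tx":0,"ty":0,"tz":3.5,"yaw":0},{"tx":0,"ty":0,"tz":7,"yaw":0},{"tx":0,"ty":0,"tz":7,"yaw":0},{"tx":1.5,"ty":0,"tz":7,"yaw":0},{"tx":3.1,"ty":0,"tz":6.9,"yaw":0},{"tx":4,"ty":0,"tz":6.9,"yaw":0},{"tx":5,"ty":0,"tz":6.9,"yaw":0},{"tx":6,"ty":0,"tz":7,"yaw":0},{"tx":6.9,"ty":0,"tz":7.2,"yaw":0},{"tx":7.8,"ty":0,"tz":7.5,"yaw":0}]' 0 20|grep ^force; python3 - <<'E'
import numpy as np
from rig import bot
o=bot.observe();p=o["ee_pos"]*1000;a=np.radians(-32.3);print("case x",p[0]*np.cos(a)+p[1]*np.sin(a),"y",-p[0]*np.sin(a)+p[1]*np.cos(a),p,o["force"])
E
```

```text
force: [2.3, 0.5, 2.4]
case x 610.2439591948339 y 88.74114802730111 [ 563.2349686  -251.07578783  195.85539697] [2.28855824 0.46889165 2.41622528]
```

```bash
python3 -m creep '[{"tx":1,"ty":0,"tz":0.5,"yaw":0},{"tx":2.7,"ty":0,"tz":1.4,"yaw":0},{"tx":3.4,"ty":0,"tz":2,"yaw":0},{"tx":4.1,"ty":0,"tz":2.7,"yaw":0},{"tx":5.4,"ty":0,"tz":4.1,"yaw":0},{"tx":5.9,"ty":0,"tz":5,"yaw":0},{"tx":6.4,"ty":0,"tz":5.8,"yaw":0},{"tx":6.7,"ty":0,"tz":6.7,"yaw":0},{"tx":7,"ty":0,"tz":7.6,"yaw":0},{"tx":7.2,"ty":0,"tz":8.4,"yaw":0}]' 0 20|grep ^force; python3 go.py;  python3 -m creep '[{"tx":0.1,"ty":0,"tz":0.5,"yaw":0},{"tx":0.1,"ty":0,"tz":0.9,"yaw":0},{"tx":0.1,"ty":0,"tz":1.1,"yaw":0},{"tx":0.1,"ty":0,"tz":1.1,"yaw":0}]' 0 20|grep ^force; python3 go.py
```

```text
force: [0.1, -2.2, 2.4]
t 30.7 pos [ 502.5 -213.3  110.6] psi 57.7 F [ 0.1 -2.2  2.4] w 0.5 g 0.7 q7 0.52
force: [-4.5, 1.1, 11.9]
t 31.1 pos [ 501.4 -212.4  101.1] psi 57.7 F [-4.5  1.1 11.9] w 0.5 g 6.0 q7 0.5
```

Contact at z 101 with 12 N up means the lid is on its stop. I'll lift and measure the lid and the turnbutton wing.

```bash
python3 -m creep '[{"tx":0,"ty":0,"tz":-4,"yaw":0},{"tx":0,"ty":0,"tz":-9,"yaw":0},{"tx":0,"ty":0,"tz":-13,"yaw":0},{"tx":0,"ty":0,"tz":-15,"yaw":0},{"tx":0,"ty":0,"tz":-15,"yaw":0}]' 0 20|grep ^force; cat > btn.py <<'E'
from h import *
a=np.radians(-32.3);X=np.array([np.cos(a),np.sin(a)]);Y=np.array([-X[1],X[0]])
for n in("wrist","top"):
    s=bot.snapshot(n);P=cloud(s)*1000;x=P[...,:2]@X-465.7;y=P[...,:2]@Y-89.5;z=P[...,2];ok=s["range_z"]>0
    m=ok&(abs(x)<60)&(abs(y)<60)&(z>106)&(z<122)
    if m.sum()>8:
        q=np.c_[x[m],y[m]];c=q.mean(0);v=np.linalg.svd(q-c)[2][0];print(n,"wing",m.sum(),c,np.median(z[m]),"deg from case -y",np.degrees(np.arctan2(v[0],-v[1])),q.min(0),q.max(0))
    m=ok&(abs(x)<60)&(abs(y)<60)&(z>86.5)&(z<96)
    if m.sum()>8: q=np.c_[x[m],y[m]];print(" blade",m.sum(),q.min(0),q.max(0),np.median(z[m]),q.mean(0))
    m=ok&(x>30)&(x<165)&(abs(y)<85)&(z>60)&(z<100)
    if m.sum()>30:
        A=np.c_[x[m],np.ones(m.sum())];c=np.linalg.lstsq(A,z[m],rcond=None)[0];print(" lid slope deg",np.degrees(c[0]),"z mid",c@[100,1],"front",x[m].min(),"z front edge",c@[26,1])
E
python3 btn.py; python3 go.py 441.5 -173.2 190 -32.3; python3 - <<'E'
from h import *
s=bot.snapshot("wrist");save(s,"w3",k=1.4)
E
```

```text
force: [0.1, -0.3, -0.0]
wrist wing 445 [ 0.13489513 -0.04289056] 115.33818238055963 deg from case -y 5.835274940122474 [ -5.18430573 -19.38462608] [ 5.68713984 19.06781748]
 blade 962 [ -9.81030929 -48.09475406] [12.94858689 16.29056015] 89.5504286224381 [  2.29800904 -21.15341576]
 lid slope deg 0.14218203920016603 z mid 81.76412377461283 front 30.002315796202765 z front edge 81.58048946524087
top wing 52 [1.33619247 2.20035677] 116.21946169579613 deg from case -y 5.713294450411643 [ -3.77257068 -16.91669502] [ 6.3491919  21.66167962]
 blade 172 [-15.61264329 -59.91322885] [58.70200077 59.49485824] 89.08309578875297 [ 16.45738627 -10.8951454 ]
 lid slope deg -0.2499588380247925 z mid 83.27621710596092 front 30.001274547504465 z front edge 83.59904985509232
t 31.7 pos [ 501.5 -212.9  250.2] psi 57.7 F [ 0.2 -0.5 -0.4] w 0.4 g 0.0 q7 0.74
tx ty tz [7.2  0.15 6.02] yaw 90.0
```

View pics/w3.png

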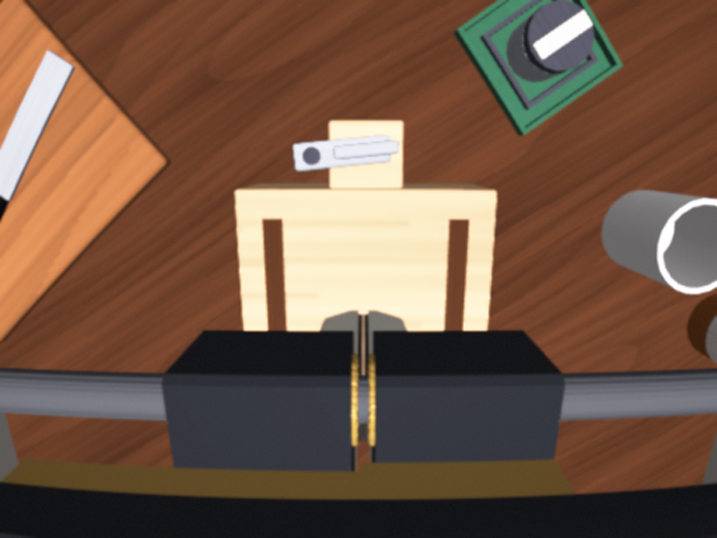

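The wrist view shows the lid flat and shut at about (365,260). The button wing is at (362,152) with its nose at (310,155), 5.8° from zero, and the bar tin stands in the tray at (560,35). Now pinching the wing.

```bash
python3 -m creep '[{"tx":7.2,"ty":0.2,"tz":3,"yaw":84.2},{"tx":7.2,"ty":0.2,"tz":6,"yaw":84.2},{"tx":7.2,"ty":0.2,"tz":6,"yaw":84.2},{"tx":7.2,"ty":0.2,"tz":6,"yaw":84.2},{"tx":7.2,"ty":0.2,"tz":6,"yaw":84.2},{"tx":7.2,"ty":0.2,"tz":6,"yaw":84.2},{"tx":7.2,"ty":0.2,"tz":6,"yaw":84.2},{"tx":7.2,"ty":0.2,"tz":6,"yaw":84.2},{"tx":7.2,"ty":0.2,"tz":6,"yaw":84.2},{"tx":7.2,"ty":0.2,"tz":6,"yaw":84.2}]' 4 20|grep ^force; python3 -m creep '[{"tx":0,"ty":0,"tz":0,"yaw":0},{"tx":0,"ty":0,"tz":0,"yaw":0},{"tx":0,"ty":0,"tz":0,"yaw":0},{"tx":0,"ty":0,"tz":0,"yaw":0}]' 4 20|grep ^force;python3 go.py 441.5 -173.2 112 -26.5
```

```text
force: [0.4, -0.8, -0.2]
force: [0.4, 0.6, 0.7]
t 33.15 pos [ 441.7 -172.5  190.1] psi -26.4 F [0.4 0.6 0.7] w 39.8 g 0.0 q7 -0.58
tx ty tz [-0.08  0.02  7.81] yaw 0.1
```

```bash
python3 -m creep '[{"tx":-0.1,"ty":0,"tz":3,"yaw":0},{"tx":-0.1,"ty":0,"tz":6,"yaw":0},{"tx":-0.1,"ty":0,"tz":7.3,"yaw":0},{"tx":-0.1,"ty":0,"tz":7.8,"yaw":0},{"tx":-0.1,"ty":0,"tz":7.8,"yaw":0}]' 4 20|grep ^force;python3 go.py 441.5 -173.2 112 -26.5; python3 -m creep '[{"tx":0,"ty":0,"tz":0,"yaw":0},{"tx":0,"ty":0,"tz":0,"yaw":0},{"tx":0,"ty":0,"tz":0,"yaw":0},{"tx":0,"ty":0,"tz":0,"yaw":0},{"tx":0,"ty":0,"tz":0,"yaw":0}]' 0.4 20|grep ^force;python3 go.py 441.5 -173.2 112 57.7
```

```text
force: [-0.3, 0.1, 1.0]
t 33.65 pos [ 441.3 -173.2  112. ] psi -26.4 F [-0.3  0.1  1. ] w 40.1 g 0.0 q7 -0.71
tx ty tz [ 0.01  0.02 -0.  ] yaw 0.1
force: [1.3, 0.1, 3.6]
t 34.15 pos [ 442.1 -173.7  112.8] psi -26.5 F [1.3 0.1 3.6] w 7.9 g 20.0 q7 -0.71
tx ty tz [ 0.02 -0.08  0.08] yaw -84.2
```

```bash
python3 -m creep '[{"tx":0,"ty":0,"tz":0,"yaw":-6},{"tx":0,"ty":0,"tz":0,"yaw":-14},{"tx":0,"ty":0,"tz":0,"yaw":-22},{"tx":0,"ty":0,"tz":0,"yaw":-30},{"tx":0,"ty":0,"tz":0,"yaw":-38},{"tx":0,"ty":0,"tz":0,"yaw":-46},{"tx":0,"ty":0,"tz":0,"yaw":-54},{"tx":0,"ty":0,"tz":0,"yaw":-62},{"tx":0,"ty":0,"tz":0,"yaw":-70},{"tx":0,"ty":0,"tz":0,"yaw":-76}]' 0.4 20|grep ^force;python3 go.py 441.5 -173.2 112 57.7; python3 -m creep '[{"tx":0,"ty":0,"tz":0,"yaw":-5},{"tx":0,"ty":0,"tz":0,"yaw":-8.2},{"tx":0,"ty":0,"tz":0,"yaw":-8.2},{"tx":0,"ty":0,"tz":0,"yaw":-8.2}]' 0.4 20|grep ^force;python3 go.py 441.5 -173.2 112 57.7
```

```text
force: [2.8, -0.4, 1.2]
t 35.15 pos [ 442.6 -173.6  112.8] psi 49.8 F [ 2.8 -0.4  1.2] w 7.4 g 20.0 q7 0.28
tx ty tz [ 0.11 -0.04  0.08] yaw -7.9
force: [4.8, -1.8, 2.6]
t 35.55 pos [ 442.6 -173.5  112.8] psi 57.6 F [ 4.8 -1.8  2.6] w 8.0 g 20.0 q7 0.39
tx ty tz [ 0.11 -0.03  0.08] yaw -0.1
```

Release, lift, back off and check.

```bash
python3 -m creep '[{"tx":0,"ty":0,"tz":0,"yaw":0},{"tx":0,"ty":0,"tz":0,"yaw":0},{"tx":0,"ty":0,"tz":0,"yaw":0},{"tx":0,"ty":0,"tz":0,"yaw":0}]' 4 20|grep ^force; python3 -m creep '[{"tx":0,"ty":0,"tz":-3,"yaw":0},{"tx":0,"ty":0,"tz":-7,"yaw":0},{"tx":0,"ty":0,"tz":-12,"yaw":0},{"tx":-8,"ty":0,"tz":-15,"yaw":0},{"tx":-8,"ty":0,"tz":-15,"yaw":0},{"tx":-8,"ty":0,"tz":-15,"yaw":0},{"tx":-8,"ty":0,"tz":-15,"yaw":0}]' 4 20|grep ^force; python3 btn.py; python3 - <<'E'
from h import *
s=bot.snapshot("wrist");save(s,"w4",k=1.4)
E
```

```text
force: [-0.5, -0.4, 0.1]
force: [-0.6, 0.3, -1.1]
wrist wing 396 [0.71085256 0.36147783] 115.34522445799811 deg from case -y 90.88575922833269 [-19.4493895   -3.00209014] [19.95763464  4.09268906]
 blade 876 [-14.97765712  -8.21188321] [47.75482228  9.47208096] 89.54174499144366 [20.95834974  0.22607929]
 lid slope deg -0.35886597336237974 z mid 81.75124249594654 front 30.007768432843477 z front edge 82.21473356377908
top wing 49 [0.62945012 2.4646568 ] 116.91218431528064 deg from case -y -90.04168176222396 [-18.12746293  -1.93222374] [20.56589375  6.2899275 ]
 blade 153 [-17.19426238 -58.49517847] [59.79402147 58.02093022] 89.55116689739566 [28.84365695  3.52706929]
 lid slope deg -0.40882662565912636 z mid 83.4403764424214 front 30.02338947381145 z front edge 83.96839387330158
```

View pics/w4.png

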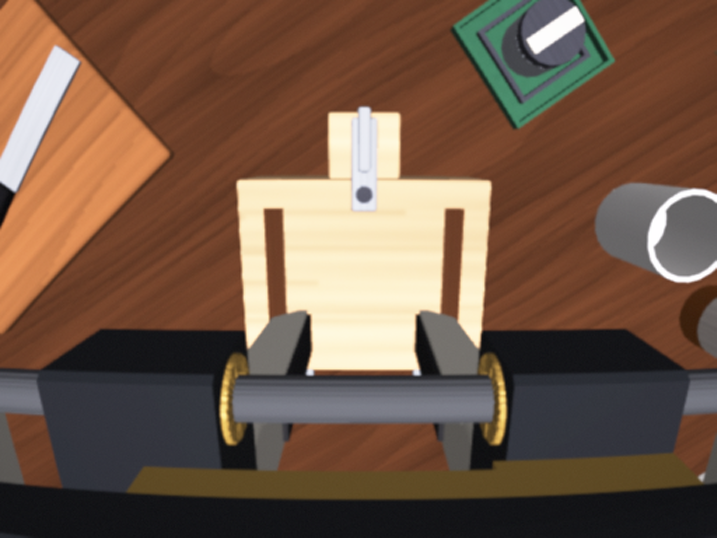

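The nose, at (363,195), lies square across the shut lid at about 90°, and the gripper is clear. Handing in.

```bash
python3 -c "
from rig import bot
print(bot.job_done())"
```

```text
the job is handed in; nothing more can be done
None
```

The job is handed in at about 36 s on the robot's clock: both disc tins are in the case nests, the bar tin is in the tray nest, the lid is shut, and the turnbutton's nose lies square across it at about 90°.

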